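# Push the base out of a loose-bottomed cake tin and put the parts away

### The job

Take the little loose-bottomed cake tin apart for washing: stand it centrally on the black push-up stand and let go, then pull the orange lever fully up so that the plunger pushes the loose base out above the ring, and lift the base off and lay it flat on the bamboo trivet. Then push the lever fully back down, and only after that take the ring off the stand and put it into the steel bowl that stands to the side of the stand, without shoving the bowl about. Leave the brush and the jar where they are.

Things in the scene. Friction and masses are not known exactly. Their poses are not given: they have to be found in the camera images.
- ring_mid (a point): Ring of the cake tin: bright aluminium, round, outside diameter 64 mm, 36 mm high, wall 3 mm, open at both ends; a 3 mm thick lip at the bottom edge runs inwards to a 45 mm opening and carries the loose base. About 70 g. This point is on its axis, half-way up (18 mm above its underside); z along the axis, up. It starts upright on the counter with the base inside.
- base_mid (a point): Loose base of the cake tin: dark steel disc, 54 mm diameter, 5 mm thick, about 35 g, lying on the ring's lip with 2 mm play all round, its underside 3 mm above the ring's underside; too deep in the ring for fingers. This point is the disc's centre, half-way up its thickness; z along its axis, up.
- stand_seat (a point): Push-up stand, fixed: black square housing 90 x 90 mm, 85 mm high, on a 110 mm square foot, with a flat grey top that has a 36 mm hole in its middle. This point is the centre of that hole, in the plane of the top (z = 85 mm). The lever sticks out on the stand's -x side (this frame's x axis points away from the lever). A 28 mm plunger rises through the hole: the tin must stand with its axis within about 7 mm of this point.
- lever_grip (a point): Orange block grip of the lift lever, 24 mm (stand's x) by 22 mm (stand's y) by 26 mm high, on a 10 mm wide upright bar, 100 mm from the stand's centre on its -x side, its centre 55 mm from the housing wall. This point is the centre of the block: z about 93 mm when the lever is down, 148 mm when fully up. Room for fingers on its y faces, from above.
- lever (a joint): Lift of the lever and plunger together, straight up, in m: 0 fully down (plunger top 6 mm below the stand's top), 0.055 fully up (plunger top 49 mm above the stand's top, so a tin's base has its underside 13 mm above the ring's rim). Stiff: it needs about 7 N to raise, 4 N to lower, and stays where it is left.
- trivet_top (a point): Bamboo trivet, fixed, 160 x 160 mm, 12 mm high, seven flat slats along its x with 5 mm gaps. This point is the centre of its top (z = 12 mm).
- bowl_floor (a point): Steel bowl for the ring (the one on the other side from the trivet, not the larger one further away from the robot), loose, about 0.35 kg: rim diameter 200 mm, 62 mm high, flat inside floor about 125 mm across, widening upwards. This point is the centre of its inner floor, 4 mm above the counter.
- brush_mid (a point): Bystander: red hard silicone brush, about 200 mm long along its x, up to 36 mm wide, 18 mm high, beyond the stand. This point is in its handle, 10 mm up.
- jar_mid (a point): Bystander: amber jar with a green cap, 60 mm diameter, 95 mm high. This point is on its axis, half-way up.

How it is judged:
By the outcome, as a careful person would: the job done as asked, in the order asked, and still so for the second after the job is handed in, with the robot touching nothing.
It also fails if it takes over 72 s, if anything falls off the work surface, if the arm or the gripper's body presses on something with over 40 N, if the wrist force passes 120 N, or if a joint passes its speed limit or range.

### The arm

A 6-joint arm with a two-finger parallel gripper is mounted at the origin on the work surface. World frame = base frame: x ahead of the robot, y to its left, z up, the work surface at z = 0. Lengths are in m, angles in rad, forces in N, time in s.
With the tool pointing down it reaches from about 0.35 to 0.875 m from the base axis. Payload 4.2 kg.
Tool frame: the origin (TCP) lies between the finger pads; the fingertips stand 8 mm ahead of it and the grasp point (between the pads) lies 11 mm behind it (robot.tips_ahead is the distance from the TCP to the fingertips, in m); y points along the fingers, z is the direction in which the jaws open and shut, and the axes are right-handed (so a half turn about y gives the same grasp; the last joint's range is limited). The gripper opens to 87 mm and grips with 3 to 60 N. Pads are 19 mm wide; open, the fingers measure 117 mm over their backs; the gripper's body (75 mm by 190 mm) begins 51 mm behind the grasp point.
Start: joints at [1.362, 0.385, 0.008, 0, -1.194, -0.259], TCP at [0.282, 0.558, 0.231] pointing down, gripper open.
Joint ranges: [-3.14, 3.14], [-1.21, 2.06], [-1.07, 1.41], [-3.16, 2.05], [-2.99, -0.16], [-3.1, 3.1]. Speed limits (rad/s): [2.79, 2.79, 3.14, 3.14, 3.14, 3.14].

### API

Orientations are given as a unit quaternion [x, y, z, w].
In Python, from rig import readout, cams, hand_in, robot gives the robot as it stands.
- The arm moves only by the tool jog_arm, never from a script. Its argument "deltas" is a list of rows, each a list of 7 numbers: the shift along the tool's x, y, z in m, then the turn, a rotation vector about the tool's x, y, z in rad, then the closure in counts, from 0 (fully open) to 255 (shut). A call has 1 to 10 rows; each row is the pose to reach, as a shift and turn from the pose commanded when the call began, along the tool's axes at that moment; what a row does not reach only later rows make up. A row lasts 1/12 s, in which the tool goes at most 41.7 mm and 7.16 degrees, less where a joint would pass 70% of its speed; a pose out of reach is approached as far as the arm can. A call with a gripper value outside its range is refused whole. The fingers move at their own pace and stop on an object; "force" is the grip in N (left out, the last holds). Time passes only in rows, so rows that repeat a pose let the fingers close. It gives the time, the measured TCP pose, the force and the opening at its end, in the units of the state.
- readout.get_state(): the state, without advancing time (a new reading comes with each control period).
- cams.capture(name): name is "side" or "top"; returns a dict with "pixels" (420x560x3 uint8, red, green, blue), "fx", "fy", "cx", "cy" (pixels), "pose" (4x4, takes a point from camera to world coordinates). Camera axes: x right, y down, z forward; pixel columns grow to the right and rows downward; lengths in m; the calibration is good to about 2 mm. A picture is of the moment at which its call begins. There is no depth.
- hand_in(): hands the job in, once; it reports no verdict.
The state is a dict: "clock": time; "q": joint angles; "qvel": joint speeds; "joint_efforts": joint torques, N m; "position": TCP position; "ee_rot": TCP orientation; "contact_force": force on the tool from outside, world axes, zero at the start; "ft_torque": the same for the moment, N m; "finger_gap": finger opening in m.
Only numpy, scipy, OpenCV 4.12 (cv2) and the standard library are available. Lean on these libraries where they do the work, as an engineer would, in place of code of your own. Each camera call takes 0.05 s, during which the arm holds its last target.

## Working session

There is one attempt and no reset: what is moved stays moved. The work goes in short steps, Python scripts to look and compute and a tool call to move; the robot and the scene stay as the last step left them, time stands still between calls to the robot, and variables do not carry over. Pictures are saved under pics/ and viewed, and the job is handed in when it is done.

Besides the shell and the picture viewer there is one more tool, called after ">>>" as a command line: name --pt "numbers of a row" for each row, then --argument value for the rest. jog_arm: Moves the arm, as the interface text tells. Its arguments: {"type":"object","properties":{"deltas":{"type":"array"},"force":{"type":"number"}},"required":["deltas"]}

```bash
ls; mkdir -p pics; python3 - <<'E'
from rig import readout,cams,robot
import cv2
s=readout.get_state();print(s)
for n in("side","top"):
    c=cams.capture(n);cv2.imwrite(f"pics/{n}0.png",c["pixels"][:,:,::-1]);print(n,c["fx"],c["fy"],c["cx"],c["cy"],c["pose"])
E
```

```text
pics
{'clock': 0.0, 'q': array([ 1.36160515e+00,  3.85580772e-01,  6.64686340e-03, -4.90257522e-04,
       -1.19398395e+00, -2.58614178e-01]), 'qvel': array([-0.00155169,  0.00086453,  0.00085641, -0.00096974,  0.00044195,
        0.00124103]), 'joint_efforts': array([-1.74753994e-03, -3.90671718e+01,  1.87404263e+01,  4.21996281e+00,
        1.09614540e-02, -1.94722716e-04]), 'position': array([0.28154706, 0.55735478, 0.22945449]), 'ee_rot': array([-0.16380975, -0.68708268,  0.68859034,  0.16409479]), 'contact_force': array([ 0.34978472, -0.05036293,  0.4716508 ]), 'ft_torque': array([-0.01003935,  0.05885866,  0.00072548]), 'finger_gap': 0.08693513800955494}
side 388.1122282253569 388.1122282253569 282.42086340040623 215.97215826477228 [[ 0.80148472 -0.33383243  0.49616344  0.15870899]
 [-0.59759764 -0.47810522  0.64365554 -0.63058964]
 [ 0.02234524 -0.81238618 -0.5826915   0.66152146]
 [ 0.          0.          0.          1.        ]]
top 509.90421218931317 509.90421218931317 274.095311933661 211.41433566868284 [[-0.02013625 -0.9942633   0.10504774  0.50225284]
 [-0.99967386  0.01837166 -0.01773877  0.00567098]
 [ 0.01570711 -0.10537067 -0.99430896  1.29168629]
 [ 0.          0.          0.          1.        ]]
```

View pics/side0.png

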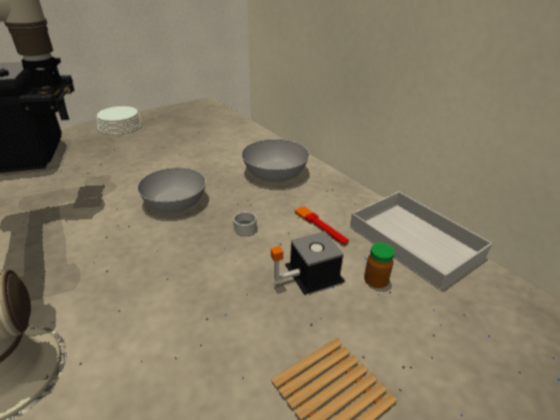

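View pics/top0.png

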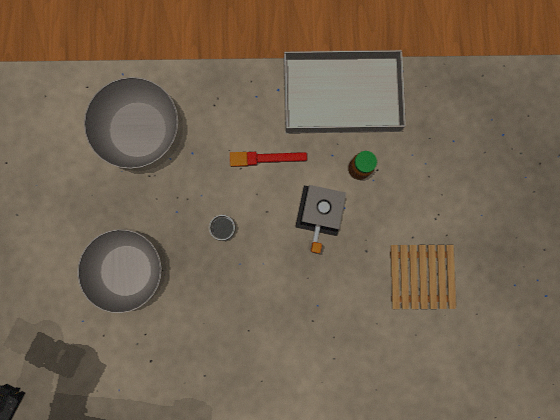

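The top view shows the tin at about (222,228), the stand's hole at (324,207), the lever grip at (317,248), the trivet at (424,276) and the near bowl at (120,270). The jar is at (365,160) and the brush at (268,157). Next I'll measure these.

```bash
cat > h.py <<'E'
import numpy as np,cv2
from rig import readout,cams,robot
def ray(c,u,v):
    P=np.array(c["pose"]);d=P[:3,:3]@np.array([(u-c["cx"])/c["fx"],(v-c["cy"])/c["fy"],1.]);return P[:3,3],d/np.linalg.norm(d)
def onz(c,u,v,z):
    o,d=ray(c,u,v);return o+d*(z-o[2])/d[2]
def tri(c1,p1,c2,p2):
    o1,d1=ray(c1,*p1);o2,d2=ray(c2,*p2)
    A=np.stack([d1,-d2],1);t=np.linalg.lstsq(A,o2-o1,rcond=None)[0]
    a=o1+d1*t[0];b=o2+d2*t[1];return (a+b)/2,np.linalg.norm(a-b)
def proj(c,p):
    P=np.array(c["pose"]);q=P[:3,:3].T@(np.array(p)-P[:3,3]);return np.array([c["fx"]*q[0]/q[2]+c["cx"],c["fy"]*q[1]/q[2]+c["cy"]])
def save(c,name,box=None,k=1):
    im=c["pixels"][:,:,::-1]
    if box: x0,y0,x1,y1=box;im=im[y0:y1,x0:x1]
    cv2.imwrite("pics/"+name,cv2.resize(im,None,fx=k,fy=k,interpolation=cv2.INTER_CUBIC))
def hsv(c): return cv2.cvtColor(np.ascontiguousarray(c["pixels"]),cv2.COLOR_RGB2HSV)
def blobs(m,amin=15):
    cs,_=cv2.findContours(m.astype(np.uint8)*255,cv2.RETR_EXTERNAL,cv2.CHAIN_APPROX_NONE)
    return sorted([k for k in cs if cv2.contourArea(k)>amin],key=cv2.contourArea,reverse=True)
E
python3 - <<'E'
from h import *
t=cams.capture("top");s=cams.capture("side")
save(t,"t_stand.png",(200,180,360,270),5);save(s,"s_stand.png",(220,190,360,300),5)
H=hsv(t)
for n,c in(("t",t),("s",s)):
    H=hsv(c);m=(H[...,0]<18)&(H[...,1]>200)&(H[...,2]>120)
    for k in blobs(m): print(n,"orange",cv2.minAreaRect(k),cv2.contourArea(k))
    m=(H[...,0]>10)&(H[...,0]<25)&(H[...,1]>110)&(H[...,2]>120)
    if n=="t": m[:230]=0
    for k in blobs(m,40): print(n,"bamboo",cv2.minAreaRect(k))
    if n=="t":
        for (x,y,w,h) in((70,220,110,100),):
            pass
E
```

```text
t orange ((268.0, 158.5), (13.0, 76.0), 90.0) 553.5
t orange ((316.2059020996094, 247.17649841308594), (8.246211051940918, 9.45888900756836), 14.03624439239502) 58.0
t bamboo ((423.3061218261719, 276.4901123046875), (63.22517395019531, 6.835153579711914), 88.15238952636719)
t bamboo ((395.44091796875, 276.46380615234375), (63.22249221801758, 7.302293300628662), 87.79740142822266)
t bamboo ((404.4486999511719, 276.50128173828125), (63.158729553222656, 6.356884956359863), 88.53119659423828)
t bamboo ((441.8544006347656, 276.5060729980469), (63.27842712402344, 6.660886764526367), 87.61405944824219)
t bamboo ((451.082275390625, 276.4757080078125), (63.23678970336914, 6.452733993530273), 87.61405944824219)
t bamboo ((432.54156494140625, 276.4982604980469), (63.23678970336914, 6.952300548553467), 87.61405944824219)
t bamboo ((413.821044921875, 276.488525390625), (63.20969772338867, 6.602932929992676), 87.95458984375)
t bamboo ((316.3653564453125, 247.17308044433594), (8.629109382629395, 9.60969066619873), 11.309932708740234)
s orange ((322.1922912597656, 224.46151733398438), (59.630271911621094, 8.875203132629395), 33.6900634765625) 310.5
s orange ((276.5, 251.0), (8.0, 9.0), 90.0) 58.5
s bamboo ((333.9006652832031, 390.32806396484375), (94.6390151977539, 88.17997741699219), 51.8427734375)
s bamboo ((302.9932556152344, 210.70945739746094), (14.99594497680664, 10.229791641235352), 35.53767776489258)
s bamboo ((277.800048828125, 252.6000213623047), (15.205260276794434, 10.733125686645508), 63.43495178222656)
```

View pics/t_stand.png

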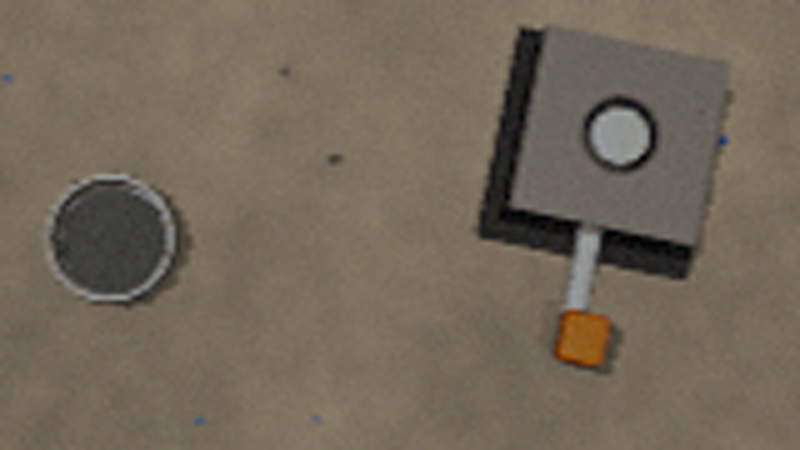

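View pics/s_stand.png

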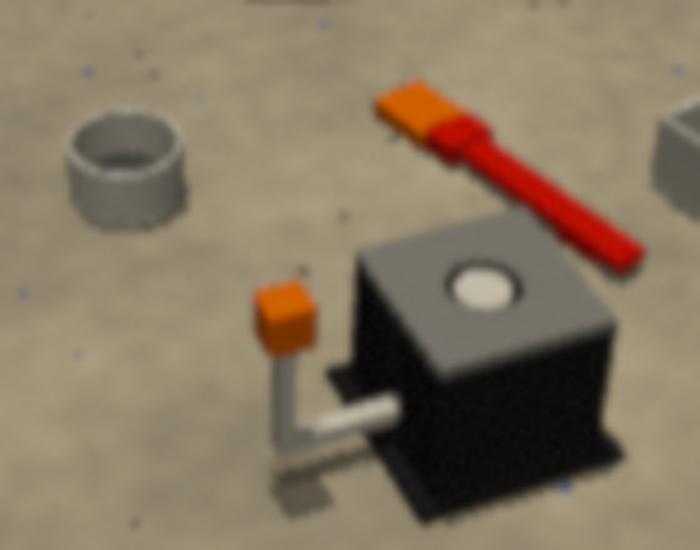

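The zoomed crops show the tin rim centred near top pixel (222,227) and the plunger hole at (323.6,206.4), with the stand turned about 11°. Now the world positions.

```bash
python3 - <<'E'
from h import *
t=cams.capture("top");s=cams.capture("side")
P=lambda c,p,z:print(p,np.round(onz(c,*p,z),4))
Z=lambda x,y,x0,y0:(x0+(x+.5)/5-.5,y0+(y+.5)/5-.5)
# tin: rim bright pixels
def circ(c,x0,y0,x1,y1,lo):
    g=cv2.cvtColor(np.ascontiguousarray(c["pixels"]),cv2.COLOR_RGB2GRAY)
    m=np.zeros_like(g,bool);m[y0:y1,x0:x1]=g[y0:y1,x0:x1]>lo
    k=blobs(m,5)[0];return cv2.fitEllipse(cv2.convexHull(k)),g
e,g=circ(t,200,210,245,245,125);print("tin",e);P(t,e[0],.036)
e2,_=circ(s,225,205,265,245,140);print("tin side",e2);P(s,e2[0],.036)
e,g=circ(t,312,196,336,218,140);print("plunger",e);P(t,e[0],.079)
e,g=circ(s,300,235,335,260,140);print("plunger side",e);P(s,e[0],.079)
print("stand top corners");C=[onz(t,*Z(x,y,200,180),.085) for x,y in((545,27),(729,63),(694,246),(512,207))]
C=np.array(C);print(C,C.mean(0),[np.linalg.norm(C[i]-C[i-1]) for i in range(4)])
print("side corners");C=[onz(s,*Z(x,y,220,190),.085) for x,y in((360,255),(517,210),(613,322),(442,375))]
C=np.array(C);print(C,C.mean(0),[np.linalg.norm(C[i]-C[i-1]) for i in range(4)])
gp=Z(583,338,200,180);P(t,gp,.106)
print("grip side top face");P(s,Z(286,300,220,190),.106)
P(t,(423.3,276.49),.012)
for y in (244.8,308): P(t,(423.3+(276.5-y)*-.0,y),.012)
P(t,(391.5,276.5),.012);P(t,(454.5,276.5),.012)
# jar cap
H=hsv(t);k=blobs((H[...,0]>45)&(H[...,0]<80)&(H[...,1]>150))[0];e=cv2.fitEllipse(k);print("jar");P(t,e[0],.095)
save(t,"bowl.png",(60,210,180,330),5)
# bowl rim: 
for c,n in((t,"t"),(s,"s")):
    pass
E
```

```text
Traceback (most recent call last):
IndexError: list index out of range
```

```bash
cat >> h.py <<'E'
def gray_ell(c,x0,y0,x1,y1,smax=30,vmin=0):
    H=hsv(c);m=np.zeros(H.shape[:2],bool);R=H[y0:y1,x0:x1]
    m[y0:y1,x0:x1]=(R[...,1]<smax)&(R[...,2]>vmin)
    b=blobs(m,5)
    if not b: return None
    return cv2.fitEllipse(cv2.convexHull(b[0]))
E
python3 - <<'E'
from h import *
t=cams.capture("top");s=cams.capture("side")
def P(c,p,z):
    if p is not None: print(np.round(p,1),np.round(onz(c,*p,z),4))
Z=lambda x,y,x0,y0:(x0+(x+.5)/5-.5,y0+(y+.5)/5-.5)
for sm in(25,35): 
  e=gray_ell(t,204,210,242,245,sm);print("tin",e)
  if e: P(t,e[0],.036)
  e=gray_ell(t,75,225,170,320,sm);print("bowl",e); 
  if e: P(t,e[0],.062)
e=gray_ell(t,312,196,336,218,255,150);print("plunger",e)
if e:P(t,e[0],.079)
e=gray_ell(s,300,235,335,260,255,150);print("plunger side",e)
if e:P(s,e[0],.079)
P(t,Z(112,238,200,180),.036);P(s,Z(126,143,220,190),.036)
print("stand top corners");C=[onz(t,*Z(x,y,200,180),.085) for x,y in((545,27),(729,63),(694,246),(512,207))]
C=np.array(C);print(C,C.mean(0),[np.linalg.norm(C[i]-C[i-1]) for i in range(4)])
print("side corners");C=[onz(s,*Z(x,y,220,190),.085) for x,y in((360,255),(517,210),(613,322),(442,375))]
C=np.array(C);print(C,C.mean(0),[np.linalg.norm(C[i]-C[i-1]) for i in range(4)])
print("grip");P(t,Z(583,338,200,180),.106);P(s,Z(286,300,220,190),.106)
print("trivet");P(t,(423.3,276.49),.012)
for p in ((423.3,244.8),(423.3,308),(391.5,276.5),(454.5,276.5)): P(t,p,.012)
H=hsv(t);k=blobs((H[...,0]>45)&(H[...,0]<80)&(H[...,1]>150))[0];e=cv2.fitEllipse(k);print("jar");P(t,e[0],.095)
save(t,"bowl.png",(60,210,180,330),5)
print(H[270,[78,80,100,120,165]],H[228,[205,212,222,240]])
E
```

```text
tin ((221.4709014892578, 227.2158203125), (25.019268035888672, 25.60959815979004), 60.399574279785156)
[221.5 227.2] [0.5982 0.1137 0.036 ]
bowl ((95.33006286621094, 242.72866821289062), (8.629834175109863, 27.90966796875), 46.7076301574707)
[ 95.3 242.7] [0.5646 0.4137 0.062 ]
tin ((221.52297973632812, 227.33958435058594), (25.29280662536621, 26.419418334960938), 108.26134490966797)
[221.5 227.3] [0.5978 0.1136 0.036 ]
bowl ((119.07035064697266, 270.7945251464844), (82.08232116699219, 84.72132873535156), 53.59878158569336)
[119.1 270.8] [0.4966 0.3562 0.062 ]
plunger None
plunger side ((316.0, 247.5), (7.110330104827881, 10.371837615966797), 100.31594848632812)
[316.  247.5] [ 0.6436 -0.1324  0.079 ]
[222.  227.2] [0.5982 0.1124 0.036 ]
[244.8 218.2] [0.6007 0.1109 0.036 ]
stand top corners
[[ 0.69183434 -0.09979917  0.085     ]
 [ 0.6728474  -0.18754796  0.085     ]
 [ 0.58538025 -0.16781311  0.085     ]
 [ 0.60560076 -0.0817316   0.085     ]] [ 0.63891569 -0.13422296  0.085     ] [np.float64(0.08810600774782976), np.float64(0.08977947516522411), np.float64(0.08966586000786295), np.float64(0.08842451437088601)]
side corners
[[ 0.60806752 -0.08548173  0.085     ]
 [ 0.69145877 -0.10216426  0.085     ]
 [ 0.67227488 -0.18889826  0.085     ]
 [ 0.58679993 -0.17109245  0.085     ]] [ 0.63965027 -0.13690917  0.085     ] [np.float64(0.08821283965947245), np.float64(0.08504356011133805), np.float64(0.0888302225241353), np.float64(0.08730987301882127)]
grip
[316.2 247.2] [ 0.5421 -0.1117  0.106 ]
[276.8 249.6] [ 0.5461 -0.1112  0.106 ]
trivet
[423.3 276.5] [ 0.4669 -0.3871  0.012 ]
[423.3 244.8] [ 0.546  -0.3912  0.012 ]
[423.3 308. ] [ 0.3892 -0.3831  0.012 ]
[391.5 276.5] [ 0.4685 -0.3073  0.012 ]
[454.5 276.5] [ 0.4652 -0.4656  0.012 ]
jar
[365.1 161.3] [ 0.7451 -0.2358  0.095 ]
[[ 15  14 113]
 [  5  26  58]
 [ 12  25 101]
 [ 13  30 136]
 [ 14  65  59]] [[ 19  59 116]
 [ 20  26  60]
 [ 20  23  66]
 [ 18  63 118]]
```

View pics/bowl.png

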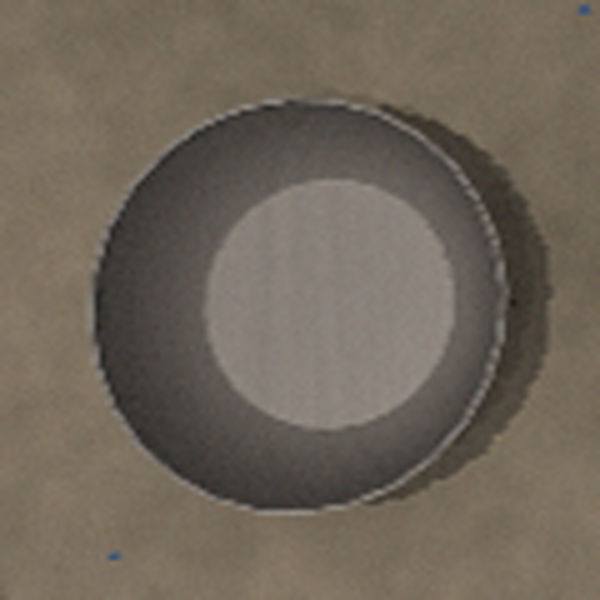

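The bowl crop puts its floor centre at top pixel (125.6,270.6), with the rim centred at (119.6,270.6). The two views agree within 2–4 mm. I'll use one jaw direction throughout, along the stand's y.

```bash
cat >> h.py <<'E'
from scipy.spatial.transform import Rotation as Ro
def plan(xyz,yaw=None):
    """tool-frame shift & turn from the measured pose; yaw(deg)=jaw axis direction in world"""
    s=readout.get_state();R=Ro.from_quat(s["ee_rot"]);M=R.as_matrix()
    d=M.T@(np.array(xyz)-s["position"])
    print("clk %.2f pos"%s["clock"],np.round(s["position"],4),"F",np.round(s["contact_force"],1),"gap %.4f"%s["finger_gap"],"jawyaw %.1f"%np.degrees(np.arctan2(M[1,2],M[0,2])),"q",np.round(s["q"],2))
    print("  axes y",np.round(M[:,1],3))
    if yaw is not None:
        best=None
        for a in(yaw,yaw+180):
            a=np.radians(a);z=np.array([np.cos(a),np.sin(a),0]);y=np.array([0,0,-1.]);x=np.cross(y,z)
            r=(R.inv()*Ro.from_matrix(np.stack([x,y,z],1))).as_rotvec()
            if best is None or np.linalg.norm(r)<np.linalg.norm(best): best=r
        print("  turn",np.round(best,4))
    print("  shift",np.round(d,4))
E
python3 - <<'E'
from h import *
t=cams.capture("top")
Z=lambda x,y,x0,y0:(x0+(x+.5)/5-.5,y0+(y+.5)/5-.5)
print("hole",onz(t,*Z(620,134,200,180),.079),"bowl floor",onz(t,*Z(330,305,60,210),.004),"rim",onz(t,*Z(300,305,60,210),.062))
print(robot.tips_ahead)
plan((.5985,.1125,.15),77.7)
E
```

```text
hole [ 0.64026797 -0.13491659  0.079     ] bowl floor [0.49652909 0.35655549 0.004     ] rim [0.497076   0.35499299 0.062     ]
0.008
clk 0.45 pos [0.2818 0.5578 0.2304] F [-0.1 -0.7 -0. ] gap 0.0865 jawyaw -116.8 q [ 1.36  0.38  0.01 -0.   -1.19 -0.26]
  axes y [-0. -0. -1.]
  turn [-2.000e-04 -2.531e-01 -0.000e+00]
  shift [-0.4835  0.0805  0.2546]
```

>>> jog_arm --pt "-0.4835 0.05 0.2546 0 -0.253 0 0" --pt "-0.4835 0.05 0.2546 0 -0.253 0 0" --pt "-0.4835 0.05 0.2546 0 -0.253 0 0" --pt "-0.4835 0.05 0.2546 0 -0.253 0 0" --pt "-0.4835 0.05 0.2546 0 -0.253 0 0" --pt "-0.4835 0.05 0.2546 0 -0.253 0 0" --pt "-0.4835 0.05 0.2546 0 -0.253 0 0" --pt "-0.4835 0.05 0.2546 0 -0.253 0 0" --pt "-0.4835 0.05 0.2546 0 -0.253 0 0" --pt "-0.4835 0.05 0.2546 0 -0.253 0 0" --force 25

```text
clock: 1.28
position: [0.5232, 0.218, 0.1928]
ee_rot: [0.076, 0.703, -0.703, -0.075]
contact_force: [0.1, -0.2, 0.1]
finger_gap: 0.087
```

```bash
python3 -c "
from h import *
plan((.5985,.1125,.10),77.7)"
```

```text
clk 1.28 pos [0.5232 0.218  0.1928] F [ 0.1 -0.2  0.1] gap 0.0870 jawyaw -102.3 q [ 0.68  0.32 -0.19  0.   -1.06  0.68]
  axes y [ 0.001  0.    -1.   ]
  turn [ 0.0005  0.0002 -0.0005]
  shift [-0.096   0.0928  0.0871]
```

>>> jog_arm --pt "-0.04 0.03 0.036 0 0 0 0" --pt "-0.08 0.06 0.07 0 0 0 0" --pt "-0.096 0.09 0.087 0 0 0 0" --pt "-0.096 0.09 0.087 0 0 0 0" --pt "-0.096 0.09 0.087 0 0 0 0" --pt "-0.096 0.09 0.087 0 0 0 0"

```text
clock: 1.78
position: [0.5973, 0.1126, 0.1008]
ee_rot: [-0.076, -0.702, 0.704, 0.078]
contact_force: [0.3, -0.3, 0.0]
finger_gap: 0.0872
```

```bash
python3 - <<'E'
from h import *
plan((.5985,.1125,.017),77.7)
t=cams.capture("top");s=cams.capture("side")
save(t,"t1.png",(150,150,350,300),4);save(s,"s1.png",(170,120,350,270),4)
E
```

```text
clk 1.78 pos [0.5973 0.1126 0.1008] F [ 0.3 -0.3  0. ] gap 0.0872 jawyaw -102.5 q [ 0.45  0.47 -0.2   0.   -0.9   0.9 ]
  axes y [-0.003 -0.002 -1.   ]
  turn [-0.0023 -0.0028  0.0028]
  shift [-0.0014  0.0838 -0.0004]
```

View pics/t1.png

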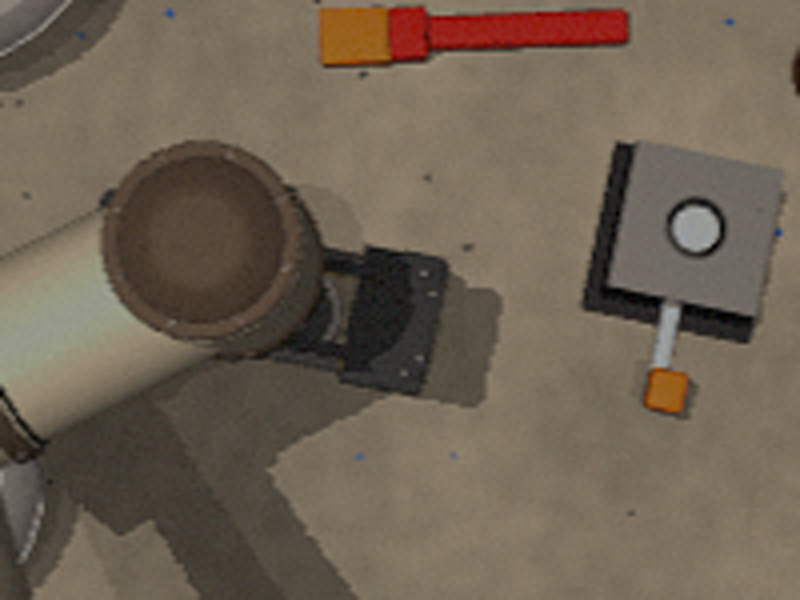

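View pics/s1.png

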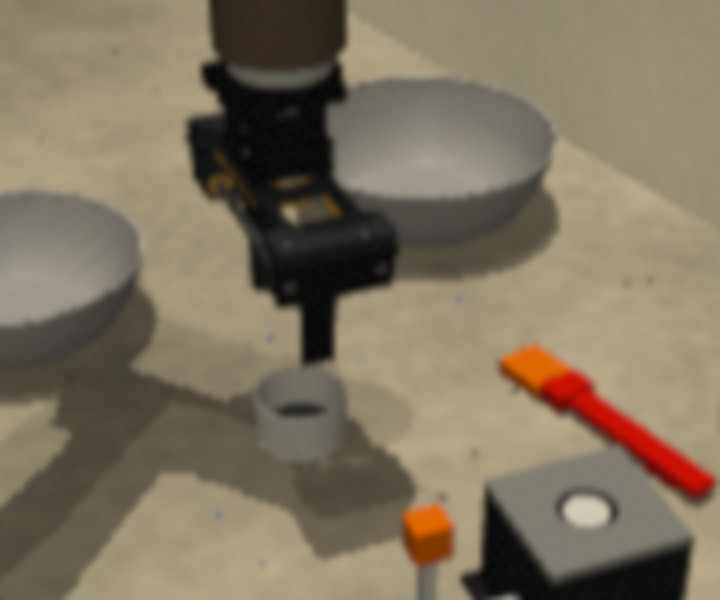

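The top view shows the gripper body over the tin, and the side view shows the near finger just above the rim. Descending.

>>> jog_arm --pt "-0.001 0.03 0 0 0 0 0" --pt "-0.001 0.055 0 0 0 0 0" --pt "-0.001 0.075 0 0 0 0 0" --pt "-0.001 0.084 0 0 0 0 0" --pt "-0.001 0.084 0 0 0 0 0" --pt "-0.001 0.084 0 0 0 0 0"

```text
clock: 2.38
position: [0.5992, 0.1152, 0.0199]
ee_rot: [0.076, 0.703, -0.703, -0.074]
contact_force: [-0.1, -0.2, 0.9]
finger_gap: 0.0868
```

```bash
python3 - <<'E'
from h import *
plan((.5985,.1125,.017),77.7)
s=cams.capture("side")
save(s,"s2.png",(170,120,350,270),4)
E
```

```text
clk 2.38 pos [0.5992 0.1152 0.0199] F [-0.1 -0.2  0.9] gap 0.0868 jawyaw -102.2 q [ 0.46  0.58 -0.27  0.   -0.72  0.9 ]
  axes y [ 0.002  0.001 -1.   ]
  turn [ 0.0009  0.0017 -0.0019]
  shift [0.0002 0.0029 0.0028]
```

View pics/s2.png

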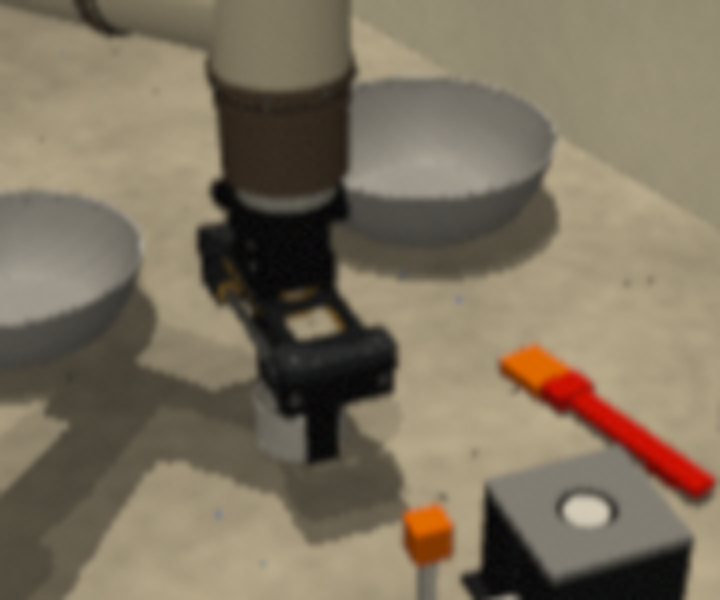

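The finger stands where it should beside the tin (zoomed pixel 322,430). Closing on it.

>>> jog_arm --pt "0 0.002 0.002 0 0 0 0" --pt "0 0.002 0.002 0 0 0 120" --pt "0 0.002 0.002 0 0 0 120" --pt "0 0.002 0.002 0 0 0 120" --pt "0 0.002 0.002 0 0 0 120" --pt "0 0.002 0.002 0 0 0 120" --pt "0 0.002 0.002 0 0 0 120" --pt "0 0.002 0.002 0 0 0 120" --force 25

```text
clock: 3.1
position: [0.5984, 0.1122, 0.0169]
ee_rot: [0.076, 0.703, -0.703, -0.076]
contact_force: [-0.5, -0.1, 2.1]
finger_gap: 0.0628
```

```bash
python3 - <<'E'
from h import *
plan((.5985,.1125,.017),77.7)
E
```

```text
clk 3.10 pos [0.5984 0.1122 0.0169] F [-0.5 -0.1  2.1] gap 0.0628 jawyaw -102.3 q [ 0.45  0.58 -0.27  0.   -0.72  0.9 ]
  axes y [ 0.001  0.    -1.   ]
  turn [ 0.0003 -0.0001 -0.0006]
  shift [-0.     -0.0001 -0.0003]
```

>>> jog_arm --pt "0 -0.03 0 0 0 0 120" --pt "0 -0.07 0 0 0 0 120" --pt "0 -0.105 0 0 0 0 120" --pt "0 -0.13 0 0 0 0 120" --pt "0 -0.14 0 0 0 0 120" --pt "0 -0.14 0 0 0 0 120"

```text
clock: 3.6
position: [0.5993, 0.1126, 0.1593]
ee_rot: [0.077, 0.704, -0.702, -0.074]
contact_force: [0.0, 0.2, -1.5]
finger_gap: 0.0628
```

```bash
python3 - <<'E'
from h import *
plan((.6402,-.135,.155),77.7)
s=cams.capture("side")
save(s,"s3.png",(170,90,350,240),4)
E
```

```text
clk 3.60 pos [0.5993 0.1126 0.1593] F [ 0.   0.2 -1.5] gap 0.0628 jawyaw -102.3 q [ 0.45  0.41 -0.14  0.   -1.02  0.91]
  axes y [ 0.005  0.002 -1.   ]
  turn [ 0.0032 -0.     -0.0045]
  shift [-0.0927  0.0039  0.2332]
```

View pics/s3.png

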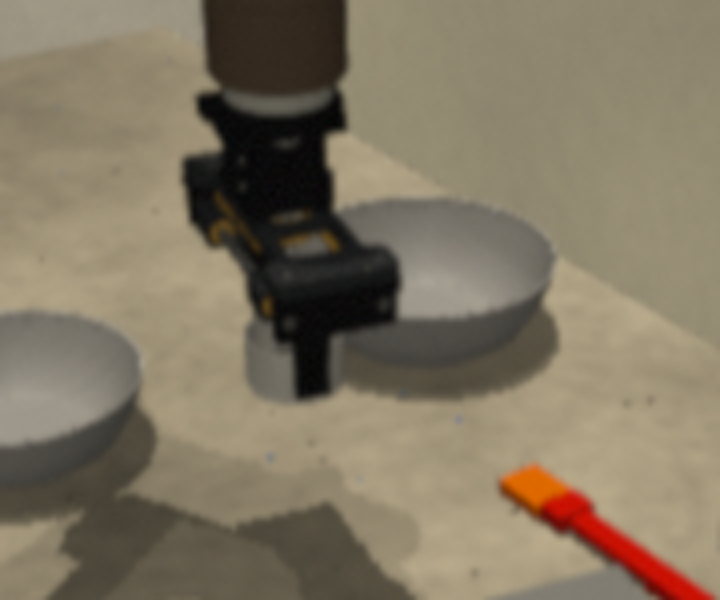

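The tin is held and lifted clear, around zoomed pixel (295,355). Carrying it over the stand.

>>> jog_arm --pt "-0.01 0 0.025 0 0 0 120" --pt "-0.024 0 0.06 0 0 0 120" --pt "-0.038 0 0.095 0 0 0 120" --pt "-0.052 0 0.13 0 0 0 120" --pt "-0.066 0 0.165 0 0 0 120" --pt "-0.08 0 0.2 0 0 0 120" --pt "-0.089 0 0.224 0 0 0 120" --pt "-0.0927 0 0.2332 0 0 0 120" --pt "-0.0927 0 0.2332 0 0 0 120" --pt "-0.0927 0 0.2332 0 0 0 120"

```text
clock: 4.48
position: [0.6378, -0.1355, 0.154]
ee_rot: [0.075, 0.703, -0.703, -0.078]
contact_force: [-0.0, 0.2, -0.9]
finger_gap: 0.0626
```

```bash
python3 - <<'E'
from h import *
plan((.6402,-.135,.104),77.7)
s=cams.capture("side")
save(s,"s4.png",(230,150,410,300),4)
E
```

```text
clk 4.48 pos [ 0.6378 -0.1355  0.154 ] F [-0.   0.2 -0.9] gap 0.0626 jawyaw -102.4 q [ 0.04  0.49 -0.02 -0.   -1.06  1.32]
  axes y [-0.004  0.001 -1.   ]
  turn [-0.0003 -0.0014  0.0044]
  shift [-0.0025  0.05   -0.001 ]
```

View pics/s4.png

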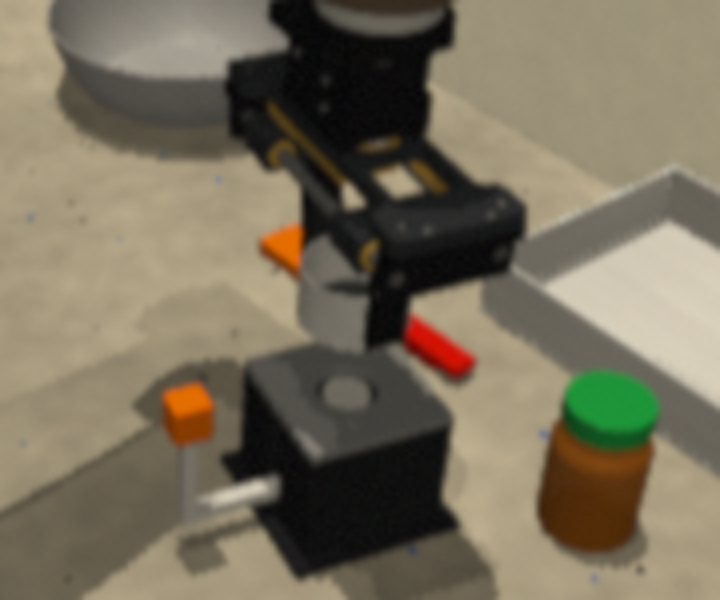

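The tin hangs directly above the hole: tin column about 350, hole at zoomed pixel (347,393). Lowering.

>>> jog_arm --pt "-0.0015 0.015 -0.001 0 0 0 120" --pt "-0.0015 0.032 -0.001 0 0 0 120" --pt "-0.0015 0.043 -0.001 0 0 0 120" --pt "-0.0015 0.048 -0.001 0 0 0 120" --pt "-0.0015 0.05 -0.001 0 0 0 120" --pt "-0.0015 0.05 -0.001 0 0 0 120"

```text
clock: 5.03
position: [0.6407, -0.1342, 0.1063]
ee_rot: [-0.075, -0.703, 0.703, 0.076]
contact_force: [0.1, -0.1, -1.6]
finger_gap: 0.0631
```

```bash
python3 - <<'E'
from h import *
plan((.6402,-.135,.102),77.7)
s=cams.capture("side")
save(s,"s5.png",(230,150,410,300),4)
E
```

```text
clk 5.03 pos [ 0.6407 -0.1342  0.1063] F [ 0.1 -0.1 -1.6] gap 0.0631 jawyaw -102.2 q [ 0.04  0.54 -0.07  0.   -0.96  1.32]
  axes y [-0.001 -0.    -1.   ]
  turn [-0.0003  0.001   0.0006]
  shift [0.0003 0.0043 0.0009]
```

View pics/s5.png

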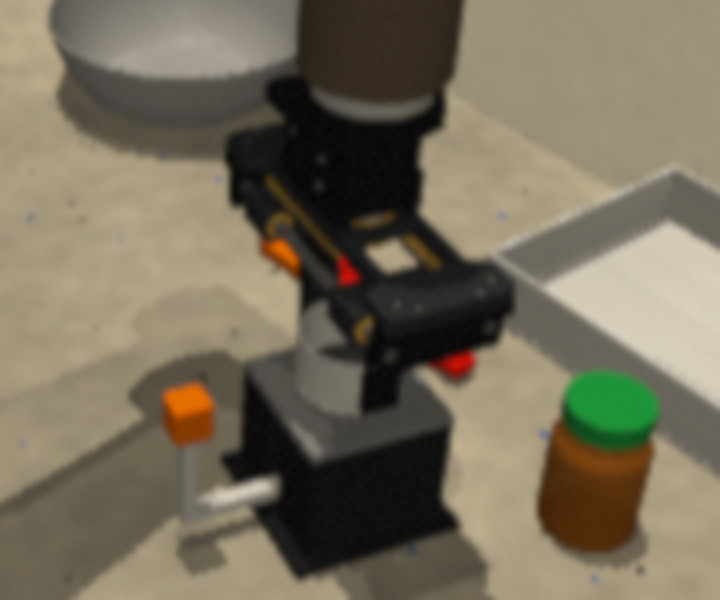

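The tin is a few mm above the seat, with its bottom near zoomed pixel (345,405). I'll lower until contact.

>>> jog_arm --pt "0 0.002 0.0005 0 0 0 120" --pt "0 0.004 0.0005 0 0 0 120" --pt "0 0.0045 0.0005 0 0 0 120" --pt "0 0.0045 0.0005 0 0 0 120" --pt "0 0.0045 0.0005 0 0 0 120"

```text
clock: 5.5
position: [0.6406, -0.1354, 0.1023]
ee_rot: [0.076, 0.703, -0.703, -0.076]
contact_force: [-0.2, 0.4, -1.0]
finger_gap: 0.0629
```

>>> jog_arm --pt "0 0.001 0 0 0 0 120" --pt "0 0.0015 0 0 0 0 120" --pt "0 0.0015 0 0 0 0 120"

```text
clock: 5.75
position: [0.6408, -0.1355, 0.1019]
ee_rot: [-0.076, -0.703, 0.703, 0.075]
contact_force: [-2.3, 0.4, 4.0]
finger_gap: 0.0629
```

Contact at 4 N. Releasing, then rising.

>>> jog_arm --pt "0 0 0 0 0 0 0" --pt "0 0 0 0 0 0 0" --pt "0 0 0 0 0 0 0" --pt "0 0 0 0 0 0 0" --pt "0 -0.02 0 0 0 0 0" --pt "0 -0.05 0 0 0 0 0" --pt "0 -0.08 0 0 0 0 0" --pt "0 -0.1 0 0 0 0 0"

```text
clock: 6.42
position: [0.6416, -0.1356, 0.2034]
ee_rot: [-0.077, -0.703, 0.703, 0.074]
contact_force: [0.3, 0.8, 0.7]
finger_gap: 0.0866
```

```bash
python3 - <<'E'
from h import *
plan((.543,-.1125,.19),77.7)
s=cams.capture("side")
save(s,"s6.png",(230,150,410,300),4)
E
```

```text
clk 6.42 pos [ 0.6416 -0.1356  0.2034] F [0.3 0.8 0.7] gap 0.0866 jawyaw -102.3 q [ 0.04  0.45  0.05  0.   -1.16  1.32]
  axes y [ 0.003 -0.001 -1.   ]
  turn [-0.0001  0.0003 -0.0035]
  shift [ 0.1013  0.0131 -0.0016]
```

View pics/s6.png

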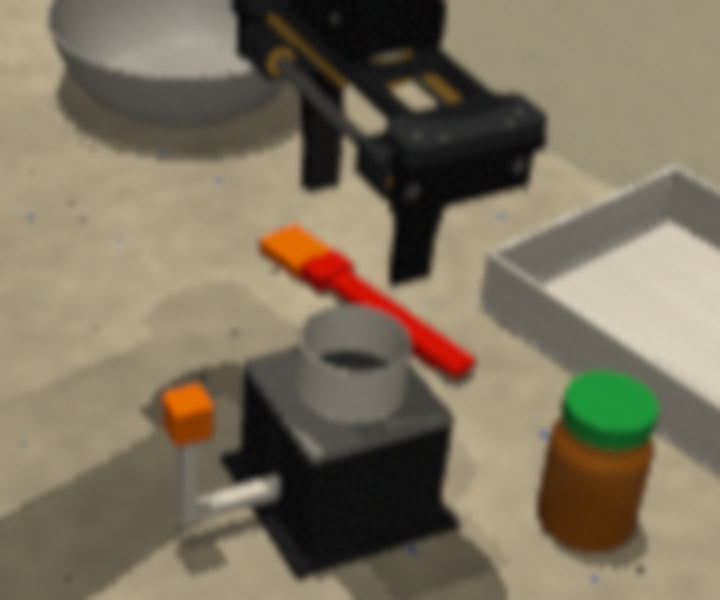

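>>> jog_arm --pt "0.03 0 0 0 0 0 0" --pt "0.065 0 -0.0016 0 0 0 0" --pt "0.09 0.01 -0.0016 0 0 0 0" --pt "0.1 0.02 -0.0016 0 0 0 0" --pt "0.101 0.04 -0.0016 0 0 0 0" --pt "0.101 0.06 -0.0016 0 0 0 0" --pt "0.101 0.06 -0.0016 0 0 0 0"

```text
clock: 7.05
position: [0.5391, -0.112, 0.1367]
ee_rot: [-0.073, -0.703, 0.703, 0.079]
contact_force: [-0.6, -0.3, -0.8]
finger_gap: 0.0869
```

```bash
python3 - <<'E'
from h import *
plan((.543,-.1125,.084),77.7)
s=cams.capture("side");t=cams.capture("top")
save(s,"s7.png",(230,150,410,300),4)
save(t,"t7.png",(240,150,420,300),4)
c=np.array([319-.4,236.2-.4]);print("rim side",onz(s,*c,.121))
E
```

```text
clk 7.05 pos [ 0.5391 -0.112   0.1367] F [-0.6 -0.3 -0.8] gap 0.0869 jawyaw -102.4 q [ 0.09  0.35 -0.3  -0.   -0.93  1.27]
  axes y [-0.008  0.001 -1.   ]
  turn [-0.001  -0.0011  0.008 ]
  shift [-0.0044  0.0527 -0.0004]
rim side [ 0.63989672 -0.14097275  0.121     ]
```

View pics/s7.png

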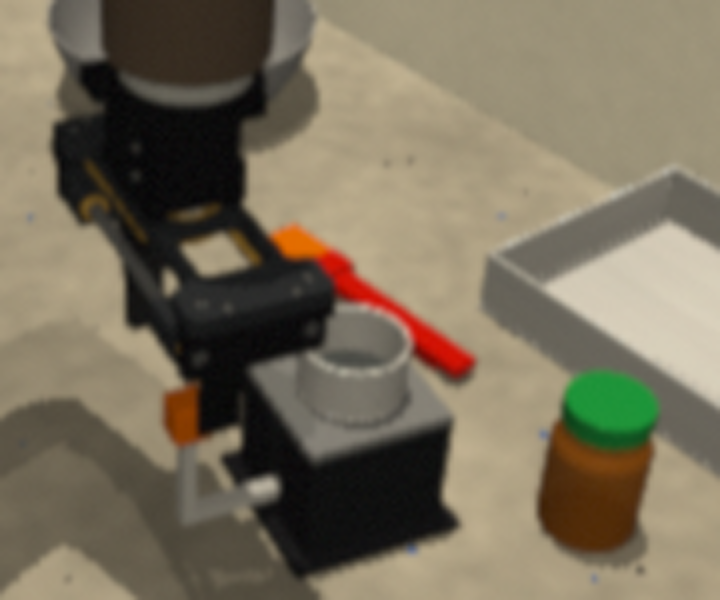

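View pics/t7.png

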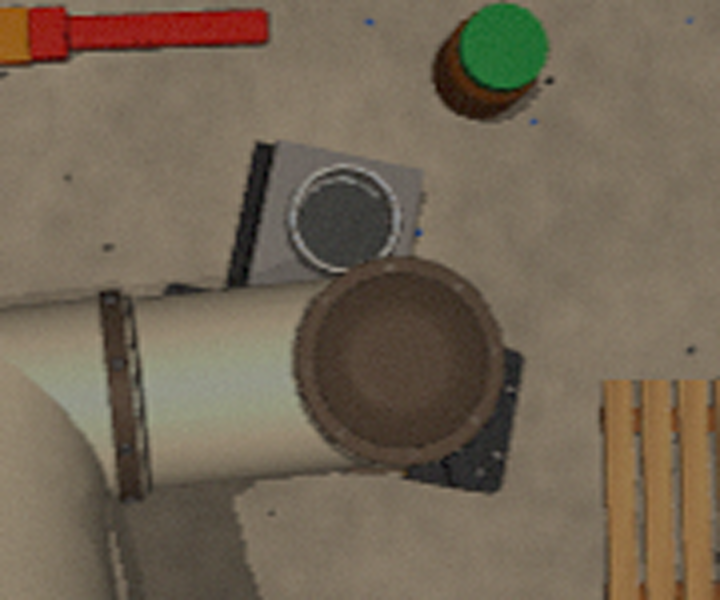

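```bash
python3 - <<'E'
from h import *
s=cams.capture("side");t=cams.capture("top")
Z=lambda x,y,x0,y0:(x0+(x+.5)/4-.5,y0+(y+.5)/4-.5)
print(onz(t,*Z(345,218,240,150),.121),onz(s,*Z(356,341,230,150),.121))
g=cv2.cvtColor(np.ascontiguousarray(t["pixels"]),cv2.COLOR_RGB2GRAY)
print(proj(t,(.6402,-.135,.121)),proj(s,(.6402,-.135,.121)),Z(345,218,240,150),Z(356,341,230,150))
plan((.543,-.1125,.084),77.7)
E
```

```text
[ 0.64069374 -0.13548605  0.121     ] [ 0.64213854 -0.13848345  0.121     ]
[325.67215883 204.34043351] [316.95539942 234.39448069] (325.875, 204.125) (318.625, 234.875)
clk 7.25 pos [ 0.5433 -0.1123  0.1416] F [ 0.7 -0.3  0.1] gap 0.0871 jawyaw -102.3 q [ 0.09  0.35 -0.29  0.   -0.93  1.27]
  axes y [ 0.002 -0.    -1.   ]
  turn [ 0.0001  0.0002 -0.0021]
  shift [0.0004 0.0576 0.0002]
```

The top view puts the tin's rim at (0.6407,-0.1355), about 1 mm from the hole. Descending on the lever.

>>> jog_arm --pt "0 0.02 0 0 0 0 0" --pt "0 0.04 0 0 0 0 60" --pt "0 0.055 0 0 0 0 60" --pt "0 0.057 0 0 0 0 60" --pt "0 0.057 0 0 0 0 60" --pt "0 0.057 0 0 0 0 60" --force 40

```text
clock: 7.75
position: [0.5435, -0.1123, 0.0849]
ee_rot: [0.077, 0.703, -0.703, -0.075]
contact_force: [0.8, 0.5, -0.3]
finger_gap: 0.0682
```

```bash
python3 - <<'E'
from h import *
plan((.543,-.1125,.084),77.7)
s=cams.capture("side");save(s,"s8.png",(230,150,410,300),4)
E
```

```text
clk 7.75 pos [ 0.5435 -0.1123  0.0849] F [ 0.8  0.5 -0.3] gap 0.0682 jawyaw -102.3 q [ 0.09  0.42 -0.36  0.   -0.8   1.27]
  axes y [ 0.003 -0.    -1.   ]
  turn [ 0.0003  0.0003 -0.0026]
  shift [0.0004 0.0009 0.0003]
```

View pics/s8.png

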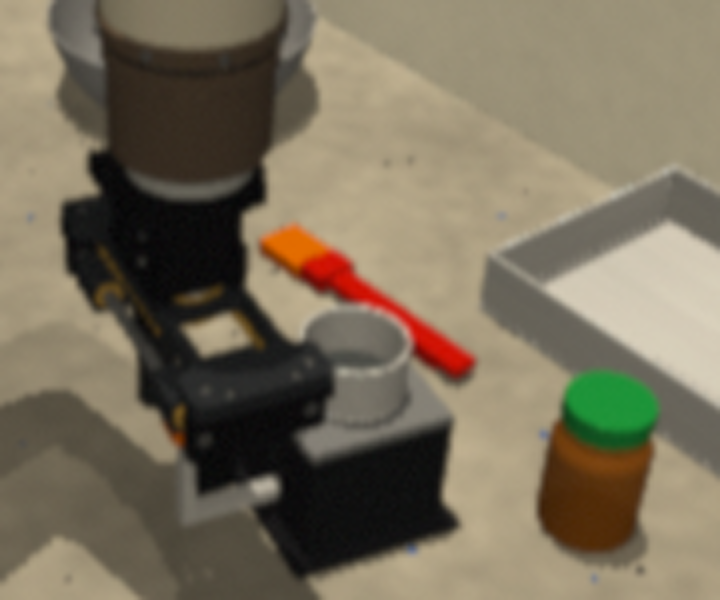

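The fingers straddle the grip, which is hidden behind the near finger around zoomed pixel (215,440). Closing.

>>> jog_arm --pt "0 0 0 0 0 0 255" --pt "0 0 0 0 0 0 255" --pt "0 0 0 0 0 0 255" --pt "0 0 0 0 0 0 255" --pt "0 0 0 0 0 0 255" --pt "0 0 0 0 0 0 255" --pt "0 0 0 0 0 0 255" --pt "0 0 0 0 0 0 255" --force 40

```text
clock: 8.47
position: [0.5423, -0.112, 0.0836]
ee_rot: [0.076, 0.703, -0.703, -0.076]
contact_force: [-0.1, 4.2, 1.7]
finger_gap: 0.0218
```

The grip is held at a 21.8 mm gap. Pulling up.

>>> jog_arm --pt "0 -0.004 0 0 0 0 255" --pt "0 -0.01 0 0 0 0 255" --pt "0 -0.017 0 0 0 0 255" --pt "0 -0.024 0 0 0 0 255" --pt "0 -0.031 0 0 0 0 255" --pt "0 -0.038 0 0 0 0 255" --pt "0 -0.044 0 0 0 0 255" --pt "0 -0.049 0 0 0 0 255" --pt "0 -0.053 0 0 0 0 255" --pt "0 -0.055 0 0 0 0 255"

```text
clock: 9.3
position: [0.5423, -0.1119, 0.1356]
ee_rot: [0.076, 0.704, -0.702, -0.076]
contact_force: [14.4, -3.4, -34.2]
finger_gap: 0.0217
```

>>> jog_arm --pt "0 -0.001 0 0 0 0 255" --pt "0 -0.002 0 0 0 0 255" --pt "0 -0.002 0 0 0 0 255" --pt "0 -0.002 0 0 0 0 255"

```text
clock: 9.63
position: [0.5422, -0.112, 0.1356]
ee_rot: [0.076, 0.703, -0.702, -0.077]
contact_force: [13.2, -2.3, -32.7]
finger_gap: 0.0217
```

```bash
python3 - <<'E'
from h import *
plan((.543,-.1125,.14),77.7)
s=cams.capture("side");save(s,"s9.png",(230,130,410,280),4)
E
```

```text
clk 9.63 pos [ 0.5422 -0.112   0.1356] F [ 13.2  -2.3 -32.7] gap 0.0217 jawyaw -102.4 q [ 0.09  0.35 -0.3  -0.   -0.92  1.27]
  axes y [-0.002  0.002 -1.   ]
  turn [ 0.0013 -0.0018  0.0019]
  shift [-0.0009 -0.0044  0.0003]
```

View pics/s9.png

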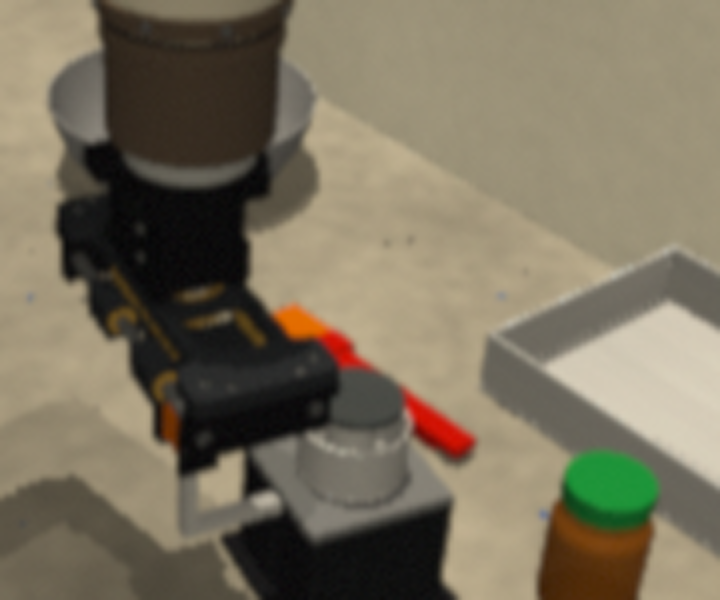

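The side view shows the base standing proud of the rim, its top near zoomed pixel (368,398). The steady 33 N suggests the end stop. I'll let go and check the height.

>>> jog_arm --pt "0 0.002 0 0 0 0 255" --pt "0 0.003 0 0 0 0 255" --pt "0 0.003 0 0 0 0 0" --pt "0 0.003 0 0 0 0 0" --pt "0 0.003 0 0 0 0 0" --pt "0 0.003 0 0 0 0 0" --pt "0 0 0 0 0 0 0" --pt "0 -0.03 0 0 0 0 0" --pt "0 -0.06 0 0 0 0 0" --pt "0 -0.09 0 0 0 0 0"

```text
clock: 10.52
position: [0.5417, -0.1125, 0.2324]
ee_rot: [-0.076, -0.703, 0.703, 0.076]
contact_force: [0.4, 0.5, -0.1]
finger_gap: 0.0672
```

```bash
python3 - <<'E'
from h import *
plan((.6405,-.1355,.25),77.7)
s=cams.capture("side");save(s,"s10.png",(250,190,370,280),6)
t=cams.capture("top");save(t,"t10.png",(260,150,380,240),6)
for z in(.129,.132,.134,.137,.139): print(z,proj(s,(.6407,-.1355,z)),proj(t,(.6407,-.1355,z)))
E
```

```text
clk 10.52 pos [ 0.5417 -0.1125  0.2324] F [ 0.4  0.5 -0.1] gap 0.0672 jawyaw -102.3 q [ 0.09  0.26 -0.17  0.   -1.14  1.27]
  axes y [-0.001 -0.001 -1.   ]
  turn [-0.0007  0.0001  0.0005]
  shift [-0.1014 -0.0177  0.0014]
0.129 [317.53644472 231.62162199] [326.28668249 203.70636225]
0.132 [317.63732878 230.56140064] [326.44026351 203.54896221]
0.134 [317.7048113  229.85220628] [326.54308661 203.44358227]
0.137 [317.80637663 228.78482529] [326.69797935 203.28483789]
0.139 [317.87431562 228.07083366] [326.80168253 203.17855598]
```

View pics/s10.png

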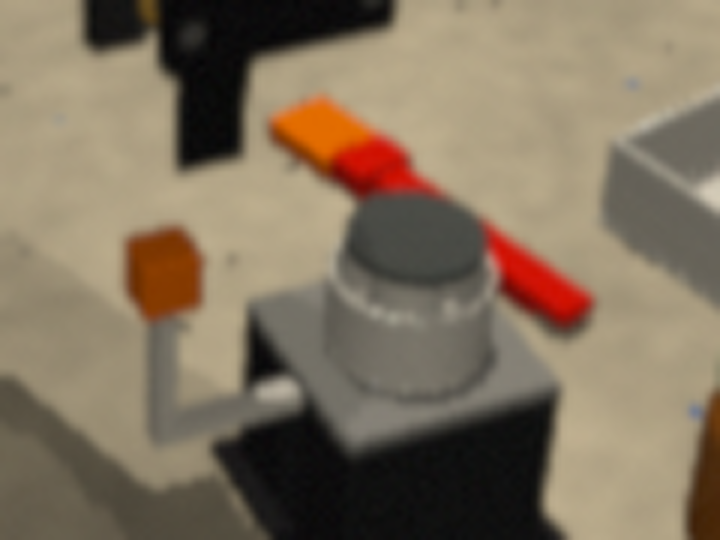

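View pics/t10.png

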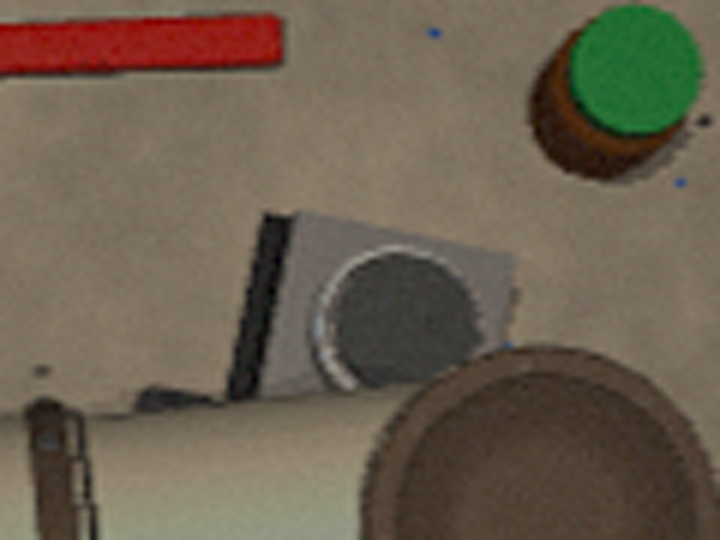

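```bash
python3 - <<'E'
from h import *
s=cams.capture("side");t=cams.capture("top")
a=cv2.imread("pics/side0.png")[:,:,::-1]; b=s["pixels"]
for n,im,(x0,y0,x1,y1) in(("before",a,(265,240,292,270)),("after",b,(265,215,292,250))):
    H=cv2.cvtColor(np.ascontiguousarray(im),cv2.COLOR_RGB2HSV).astype(float)
    w=np.clip((H[...,1]-110)/80,0,1)*(H[...,0]<20);m=np.zeros_like(w);m[y0:y1,x0:x1]=w[y0:y1,x0:x1]
    ys,xs=np.nonzero(m>.5);yy,xx=np.mgrid[:420,:560];print(n,m.sum(),(m*xx).sum()/m.sum(),(m*yy).sum()/m.sum(),xs.min(),xs.max(),ys.min(),ys.max())
for z in(.093,.140,.144,.146,.148,.15): print(z,proj(s,(.543,-.1125,z)))
E
```

```text
before 147.54999999999998 276.564554388343 253.15477804134196 271 282 246 260
after 146.28750000000002 276.8280782705289 235.13458087669824 271 282 228 242
0.093 [275.92845716 254.93188699]
0.14 [276.20598541 238.32377727]
0.144 [276.23045491 236.85945015]
0.146 [276.24274154 236.12418209]
0.148 [276.25506294 235.38683266]
0.15 [276.26741928 234.64739301]
```

The pixel shift of the orange grip (18.0 rows) gives a lift of only about 51–53 mm. I'll grip the lever again and pull further, watching force against height.

>>> jog_arm --pt "0 0.035 0 0 0 0 100" --pt "0 0.07 0 0 0 0 100" --pt "0 0.092 0 0 0 0 100" --pt "0 0.096 0 0 0 0 100" --pt "0 0.096 0 0 0 0 100" --pt "0 0.096 0 0 0 0 255" --pt "0 0.096 0 0 0 0 255" --pt "0 0.096 0 0 0 0 255" --pt "0 0.096 0 0 0 0 255" --pt "0 0.096 0 0 0 0 255" --force 50

```text
clock: 11.55
position: [0.5427, -0.1122, 0.1356]
ee_rot: [0.076, 0.703, -0.703, -0.075]
contact_force: [0.4, 0.3, 0.4]
finger_gap: 0.0283
```

>>> jog_arm --pt "0 0 0 0 0 0 255" --pt "0 0 0 0 0 0 255"

```text
clock: 11.72
position: [0.5425, -0.112, 0.1352]
ee_rot: [0.076, 0.703, -0.703, -0.076]
contact_force: [0.5, 1.2, 2.2]
finger_gap: 0.0216
```

>>> jog_arm --pt "0 -0.001 0 0 0 0 255" --pt "0 -0.002 0 0 0 0 255" --pt "0 -0.002 0 0 0 0 255" --pt "0 -0.002 0 0 0 0 255"

```text
clock: 12.05
position: [0.5425, -0.112, 0.1353]
ee_rot: [0.076, 0.703, -0.703, -0.076]
contact_force: [5.7, -0.4, -11.1]
finger_gap: 0.0214
```

>>> jog_arm --pt "0 -0.001 0 0 0 0 255" --pt "0 -0.002 0 0 0 0 255" --pt "0 -0.002 0 0 0 0 255" --pt "0 -0.002 0 0 0 0 255"

```text
clock: 12.38
position: [0.5425, -0.112, 0.1355]
ee_rot: [0.076, 0.703, -0.703, -0.076]
contact_force: [8.6, -1.3, -20.6]
finger_gap: 0.0213
```

>>> jog_arm --pt "0 -0.001 0 0 0 0 255" --pt "0 -0.002 0 0 0 0 255" --pt "0 -0.002 0 0 0 0 255" --pt "0 -0.002 0 0 0 0 255"

```text
clock: 12.72
position: [0.5425, -0.112, 0.1356]
ee_rot: [0.076, 0.703, -0.702, -0.077]
contact_force: [12.3, -3.9, -29.3]
finger_gap: 0.0215
```

The height stays at 0.1355 m while the force climbs from 11 to 20 to 29 N. That's the hard upper stop, so the lever is fully up. Releasing and going over the base.

>>> jog_arm --pt "0 0.002 0 0 0 0 255" --pt "0 0.004 0 0 0 0 255" --pt "0 0.004 0 0 0 0 0" --pt "0 0.004 0 0 0 0 0" --pt "0 0.004 0 0 0 0 0" --pt "0 0.004 0 0 0 0 0" --pt "0 -0.02 0 0 0 0 0" --pt "0 -0.055 0 0 0 0 0" --pt "-0.03 -0.07 0 0 0 0 0" --pt "-0.065 -0.07 0 0 0 0 0"

```text
clock: 13.55
position: [0.6075, -0.1265, 0.2181]
ee_rot: [-0.079, -0.703, 0.703, 0.071]
contact_force: [1.6, 0.5, 0.4]
finger_gap: 0.0668
```

```bash
python3 - <<'E'
from h import *
plan((.6407,-.1355,.165),77.7)
E
```

```text
clk 13.55 pos [ 0.6075 -0.1265  0.2181] F [1.6 0.5 0.4] gap 0.0668 jawyaw -102.2 q [ 0.06  0.38 -0.03  0.   -1.15  1.3 ]
  axes y [ 0.011 -0.001 -1.   ]
  turn [ 0.0011  0.0017 -0.0109]
  shift [-0.0338  0.0534  0.0018]
```

>>> jog_arm --pt "-0.025 0.01 0.001 0 0 0 0" --pt "-0.033 0.03 0.001 0 0 0 0" --pt "-0.033 0.05 0.001 0 0 0 0" --pt "-0.033 0.052 0.001 0 0 0 0" --pt "-0.033 0.052 0.001 0 0 0 0" --pt "-0.033 0.052 0.001 0 0 0 0"

```text
clock: 14.05
position: [0.638, -0.1343, 0.1601]
ee_rot: [-0.076, -0.703, 0.703, 0.075]
contact_force: [-0.1, 0.5, 0.9]
finger_gap: 0.0865
```

```bash
python3 - <<'E'
from h import *
plan((.6407,-.1355,.138),77.7)
s=cams.capture("side");save(s,"s11.png",(250,160,390,265),5)
E
```

```text
clk 14.05 pos [ 0.638  -0.1343  0.1601] F [-0.1  0.5  0.9] gap 0.0865 jawyaw -102.3 q [ 0.04  0.48 -0.02  0.   -1.07  1.32]
  axes y [ 0.001 -0.001 -1.   ]
  turn [-0.0004  0.0005 -0.0016]
  shift [-0.0028  0.0221  0.0006]
```

View pics/s11.png

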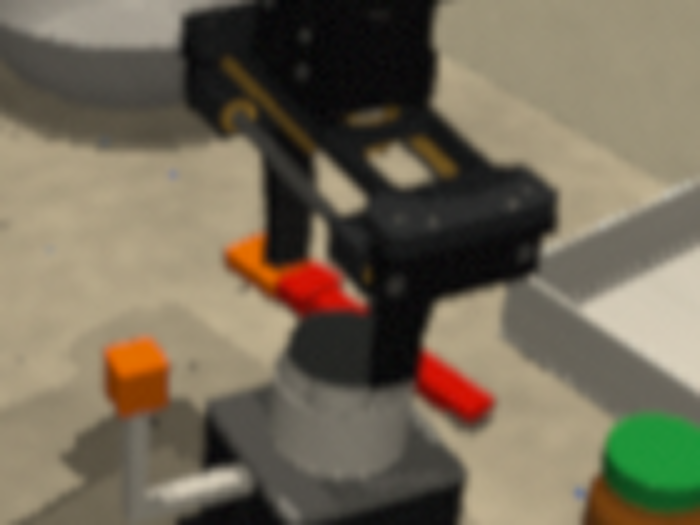

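The fingers straddle the base, which sits near zoomed pixel (335,345). Lowering the tips to just below its underside (TCP z about 0.137) and gripping.

>>> jog_arm --pt "-0.0025 0.012 0 0 0 0 0" --pt "-0.0025 0.021 0 0 0 0 0" --pt "-0.0025 0.023 0 0 0 0 0" --pt "-0.0025 0.023 0 0 0 0 0" --pt "-0.0025 0.023 0 0 0 0 0" --pt "-0.0025 0.023 0 0 0 0 0"

```text
clock: 14.6
position: [0.6404, -0.1347, 0.1359]
ee_rot: [-0.076, -0.703, 0.703, 0.076]
contact_force: [-0.4, -0.2, 0.5]
finger_gap: 0.087
```

```bash
python3 - <<'E'
from h import *
plan((.6407,-.1355,.137),77.7)
s=cams.capture("side");save(s,"s12.png",(270,190,360,260),8)
E
```

```text
clk 14.60 pos [ 0.6404 -0.1347  0.1359] F [-0.4 -0.2  0.5] gap 0.0870 jawyaw -102.3 q [ 0.04  0.51 -0.04  0.   -1.02  1.32]
  axes y [ 0.001 -0.    -1.   ]
  turn [-0.0001  0.     -0.0005]
  shift [-0.0005 -0.0011  0.0007]
```

View pics/s12.png

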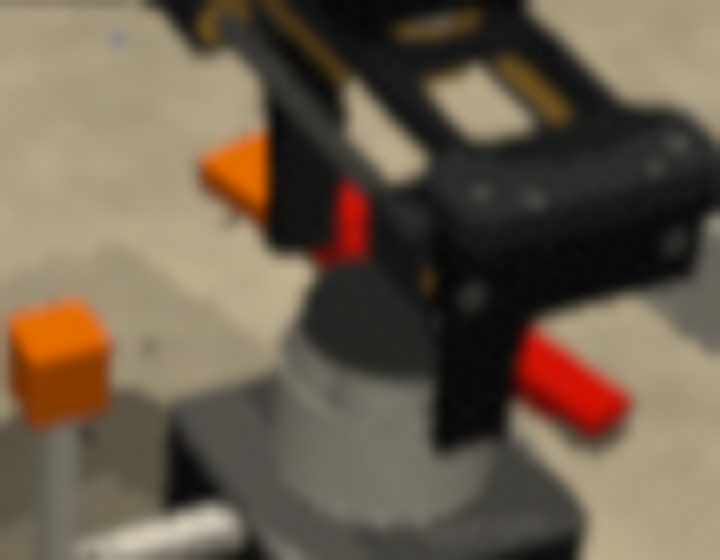

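>>> jog_arm --pt "0 -0.0015 0.0005 0 0 0 0" --pt "0 -0.0015 0.0005 0 0 0 150" --pt "0 -0.0015 0.0005 0 0 0 150" --pt "0 -0.0015 0.0005 0 0 0 150" --pt "0 -0.0015 0.0005 0 0 0 150" --pt "0 -0.0015 0.0005 0 0 0 150" --pt "0 -0.0015 0.0005 0 0 0 150" --pt "0 -0.0015 0.0005 0 0 0 150" --pt "0 -0.0015 0.0005 0 0 0 150" --force 20

```text
clock: 15.4
position: [0.6401, -0.1351, 0.1371]
ee_rot: [-0.076, -0.703, 0.703, 0.076]
contact_force: [-0.2, 0.2, -0.0]
finger_gap: 0.0532
```

>>> jog_arm --pt "0 -0.01 0 0 0 0 150" --pt "0 -0.03 0 0 0 0 150" --pt "0 -0.05 0 0 0 0 150" --pt "0 -0.06 0 0 0 0 150" --pt "0 -0.06 0 0 0 0 150"

```text
clock: 15.82
position: [0.6418, -0.1353, 0.2009]
ee_rot: [0.078, 0.703, -0.703, -0.073]
contact_force: [-0.2, 0.2, -0.1]
finger_gap: 0.0532
```

```bash
python3 - <<'E'
from h import *
plan((.468,-.387,.15),77.7)
s=cams.capture("side");save(s,"s13.png",(250,160,390,265),5)
E
```

```text
clk 15.82 pos [ 0.6418 -0.1353  0.2009] F [-0.2  0.2 -0.1] gap 0.0532 jawyaw -102.3 q [ 0.04  0.45  0.04  0.   -1.15  1.32]
  axes y [ 0.007 -0.001 -1.   ]
  turn [ 0.0009  0.0002 -0.0068]
  shift [0.1166 0.0498 0.283 ]
```

View pics/s13.png

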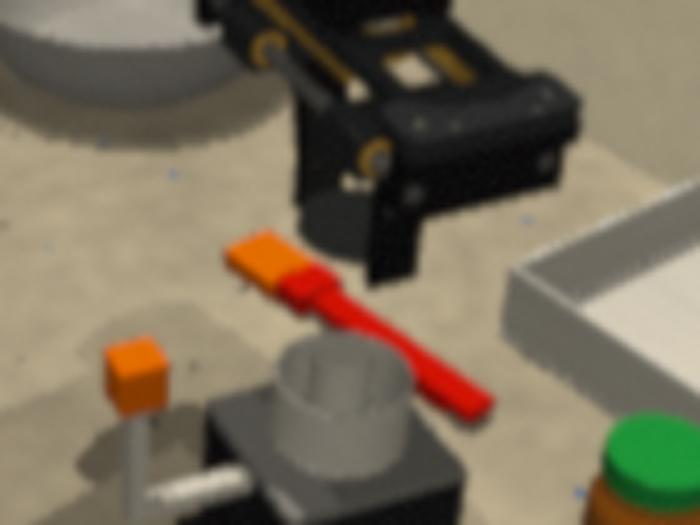

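The base is held, its edge visible near zoomed pixel (330,235), and the ring is still on the stand. Carrying the base to the trivet.

>>> jog_arm --pt "0.01 0 0.025 0 0 0 150" --pt "0.025 0 0.06 0 0 0 150" --pt "0.039 0 0.095 0 0 0 150" --pt "0.053 0 0.13 0 0 0 150" --pt "0.068 0.01 0.165 0 0 0 150" --pt "0.082 0.02 0.2 0 0 0 150" --pt "0.097 0.03 0.235 0 0 0 150" --pt "0.109 0.045 0.265 0 0 0 150" --pt "0.116 0.05 0.283 0 0 0 150" --pt "0.116 0.05 0.283 0 0 0 150"

```text
clock: 16.7
position: [0.4622, -0.3885, 0.1435]
ee_rot: [0.075, 0.704, -0.702, -0.08]
contact_force: [0.7, 0.8, 0.0]
finger_gap: 0.0527
```

>>> jog_arm --pt "0 0.02 0 0 0 0 150" --pt "0 0.04 0 0 0 0 150" --pt "0 0.06 0 0 0 0 150" --pt "0 0.075 0 0 0 0 150" --pt "0 0.085 0 0 0 0 150" --pt "0 0.09 0 0 0 0 150" --pt "0 0.09 0 0 0 0 150"

```text
clock: 17.28
position: [0.466, -0.3861, 0.0557]
ee_rot: [0.075, 0.703, -0.703, -0.077]
contact_force: [-1.1, 0.4, 0.1]
finger_gap: 0.053
```

```bash
python3 - <<'E'
from h import *
plan((.468,-.387,.0225),77.7)
s=cams.capture("side");save(s,"s14.png",(250,190,410,310),5);save(s,"s14b.png",(240,270,420,420),4)
E
```

```text
clk 17.28 pos [ 0.466  -0.3861  0.0557] F [-1.1  0.4  0.1] gap 0.0530 jawyaw -102.3 q [-0.42  0.53 -0.25 -0.   -0.8   1.78]
  axes y [-0.002  0.001 -1.   ]
  turn [0.0007 0.0003 0.0026]
  shift [-0.0022  0.0332  0.0004]
```

View pics/s14.png

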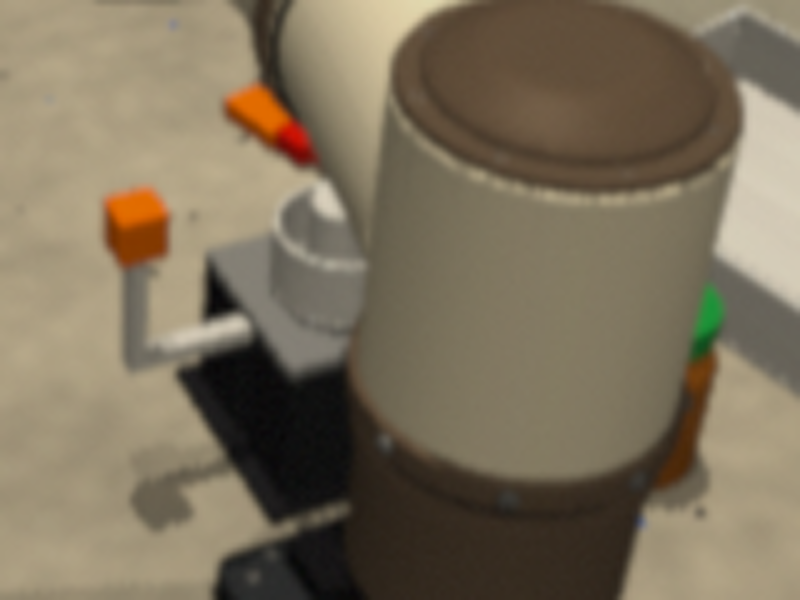

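View pics/s14b.png

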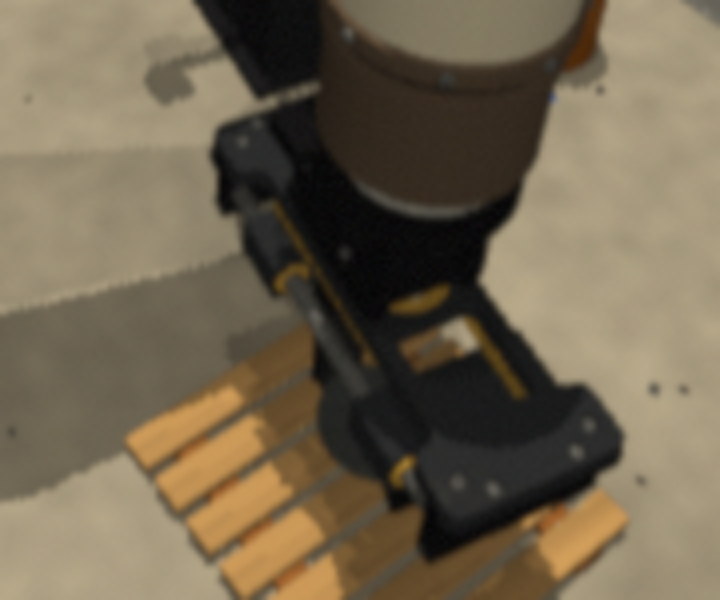

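The plunger top shows white inside the ring, at zoomed pixel (330,195). The base is over the trivet's middle. Lowering.

>>> jog_arm --pt "-0.002 0.012 0 0 0 0 150" --pt "-0.002 0.022 0 0 0 0 150" --pt "-0.002 0.029 0 0 0 0 150" --pt "-0.002 0.031 0 0 0 0 150" --pt "-0.002 0.031 0 0 0 0 150" --pt "-0.002 0.031 0 0 0 0 150"

```text
clock: 17.83
position: [0.4684, -0.3874, 0.026]
ee_rot: [-0.076, -0.703, 0.703, 0.076]
contact_force: [0.6, -0.3, 0.3]
finger_gap: 0.0527
```

>>> jog_arm --pt "0 0.001 0 0 0 0 150" --pt "0 0.002 0 0 0 0 150" --pt "0 0.002 0 0 0 0 150"

```text
clock: 18.08
position: [0.4684, -0.3874, 0.0243]
ee_rot: [-0.076, -0.703, 0.703, 0.076]
contact_force: [-0.6, -0.4, -1.0]
finger_gap: 0.053
```

>>> jog_arm --pt "0 0.001 0 0 0 0 150" --pt "0 0.002 0 0 0 0 150" --pt "0 0.002 0 0 0 0 150"

```text
clock: 18.33
position: [0.4683, -0.3872, 0.0219]
ee_rot: [0.076, 0.703, -0.703, -0.076]
contact_force: [-0.4, -0.5, -0.2]
finger_gap: 0.0531
```

>>> jog_arm --pt "0 0.001 0 0 0 0 150" --pt "0 0.001 0 0 0 0 150" --pt "0 0.001 0 0 0 0 100" --pt "0 0.001 0 0 0 0 60" --pt "0 0.001 0 0 0 0 60" --pt "0 0.001 0 0 0 0 60" --pt "0 -0.02 0 0 0 0 0" --pt "0 -0.05 0 0 0 0 0" --pt "0 -0.09 0 0 0 0 0" --pt "0 -0.12 0 0 0 0 0"

```text
clock: 19.17
position: [0.4688, -0.3877, 0.1447]
ee_rot: [-0.076, -0.703, 0.704, 0.075]
contact_force: [1.3, 0.0, 0.1]
finger_gap: 0.0838
```

```bash
python3 - <<'E'
from h import *
plan((.543,-.1125,.2),77.7)
s=cams.capture("side");save(s,"s15b.png",(240,270,420,420),4)
E
```

```text
clk 19.17 pos [ 0.4688 -0.3877  0.1447] F [1.3 0.  0.1] gap 0.0838 jawyaw -102.3 q [-0.42  0.43 -0.15  0.   -0.99  1.78]
  axes y [ 0.001 -0.001 -1.   ]
  turn [-0.0011  0.0004 -0.0016]
  shift [-0.0141 -0.0556 -0.2847]
```

View pics/s15b.png

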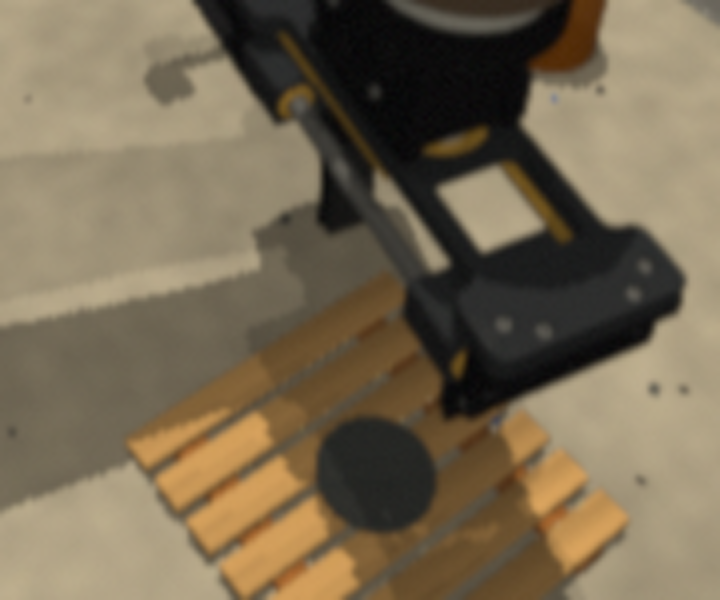

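The base lies flat in the middle of the trivet, at zoomed pixel (375,475). Going back to the lever.

>>> jog_arm --pt "0 -0.03 -0.02 0 0 0 0" --pt "0 -0.055 -0.05 0 0 0 0" --pt "-0.004 -0.055 -0.085 0 0 0 0" --pt "-0.006 -0.055 -0.12 0 0 0 0" --pt "-0.008 -0.055 -0.16 0 0 0 0" --pt "-0.01 -0.055 -0.2 0 0 0 0" --pt "-0.012 -0.055 -0.24 0 0 0 0" --pt "-0.014 -0.055 -0.27 0 0 0 0" --pt "-0.014 -0.055 -0.2847 0 0 0 0" --pt "-0.014 -0.055 -0.2847 0 0 0 0"

```text
clock: 20.05
position: [0.5435, -0.1093, 0.197]
ee_rot: [0.074, 0.703, -0.703, -0.074]
contact_force: [0.1, 0.1, 0.8]
finger_gap: 0.0871
```

```bash
python3 - <<'E'
from h import *
plan((.543,-.1125,.137),77.7)
s=cams.capture("side");save(s,"s16.png",(230,150,410,300),4)
E
```

```text
clk 20.05 pos [ 0.5435 -0.1093  0.197 ] F [0.1 0.1 0.8] gap 0.0871 jawyaw -102.1 q [ 0.09  0.29 -0.22 -0.   -1.06  1.27]
  axes y [ 0.001  0.    -1.   ]
  turn [ 0.0005  0.0042 -0.0005]
  shift [-0.0002  0.06    0.0033]
```

View pics/s16.png

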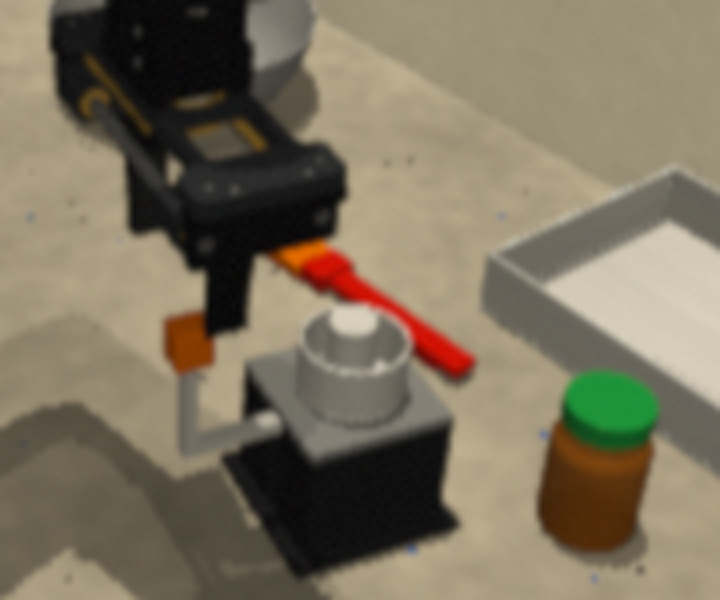

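The gripper is above the raised grip (zoomed pixel 188,343). The ring sits on the stand around the raised plunger. Descending and gripping.

>>> jog_arm --pt "0 0.02 0.001 0 0 0 60" --pt "0 0.045 0.001 0 0 0 80" --pt "0 0.057 0.001 0 0 0 100" --pt "0 0.06 0.001 0 0 0 120" --pt "0 0.06 0.001 0 0 0 255" --pt "0 0.06 0.001 0 0 0 255" --pt "0 0.06 0.001 0 0 0 255" --pt "0 0.06 0.001 0 0 0 255" --pt "0 0.06 0.001 0 0 0 255" --pt "0 0.06 0.001 0 0 0 255" --force 40

```text
clock: 20.93
position: [0.5428, -0.1131, 0.1377]
ee_rot: [0.076, 0.703, -0.703, -0.075]
contact_force: [0.6, -0.2, 0.2]
finger_gap: 0.0285
```

>>> jog_arm --pt "0 0.004 0 0 0 0 255" --pt "0 0.01 0 0 0 0 255" --pt "0 0.017 0 0 0 0 255" --pt "0 0.024 0 0 0 0 255" --pt "0 0.031 0 0 0 0 255" --pt "0 0.038 0 0 0 0 255" --pt "0 0.044 0 0 0 0 255" --pt "0 0.049 0 0 0 0 255" --pt "0 0.053 0 0 0 0 255" --pt "0 0.055 0 0 0 0 255"

```text
clock: 21.77
position: [0.5435, -0.1124, 0.0814]
ee_rot: [0.076, 0.703, -0.703, -0.075]
contact_force: [0.7, 4.7, 3.0]
finger_gap: 0.0215
```

>>> jog_arm --pt "0 0.001 0 0 0 0 255" --pt "0 0.002 0 0 0 0 255" --pt "0 0.003 0 0 0 0 255" --pt "0 0.003 0 0 0 0 255"

```text
clock: 22.1
position: [0.5436, -0.1124, 0.0804]
ee_rot: [0.076, 0.703, -0.703, -0.075]
contact_force: [-2.1, 7.5, 12.9]
finger_gap: 0.0216
```

>>> jog_arm --pt "0 0.001 0 0 0 0 255" --pt "0 0.002 0 0 0 0 255" --pt "0 0.003 0 0 0 0 255" --pt "0 0.003 0 0 0 0 255"

```text
clock: 22.43
position: [0.5436, -0.1124, 0.0803]
ee_rot: [0.076, 0.703, -0.703, -0.074]
contact_force: [-8.5, 10.0, 27.5]
finger_gap: 0.0219
```

The height holds at 0.0804 m while the force rises from 13 to 27 N, so this is the bottom stop. The grip's TCP height dropped 55 mm from the up stop. Letting go and looking.

>>> jog_arm --pt "0 -0.002 0 0 0 0 255" --pt "0 -0.004 0 0 0 0 255" --pt "0 -0.004 0 0 0 0 0" --pt "0 -0.004 0 0 0 0 0" --pt "0 -0.004 0 0 0 0 0" --pt "0 -0.004 0 0 0 0 0" --pt "0 -0.02 0 0 0 0 0" --pt "0 -0.05 0 0 0 0 0" --pt "0 -0.08 0 0 0 0 0" --pt "0 -0.1 0 0 0 0 0"

```text
clock: 23.27
position: [0.5431, -0.1137, 0.1782]
ee_rot: [-0.076, -0.703, 0.703, 0.075]
contact_force: [0.6, -0.1, -0.1]
finger_gap: 0.067
```

```bash
python3 - <<'E'
from h import *
plan((.6407,-.1355,.165),77.7)
s=cams.capture("side");save(s,"s17.png",(230,150,410,300),4)
H=hsv(s).astype(float);w=np.clip((H[...,1]-110)/80,0,1)*(H[...,0]<20);m=np.zeros_like(w);m[232:272,265:292]=w[232:272,265:292]
yy,xx=np.mgrid[:420,:560];print(m.sum(),(m*xx).sum()/m.sum(),(m*yy).sum()/m.sum())
E
```

```text
clk 23.27 pos [ 0.5431 -0.1137  0.1782] F [ 0.6 -0.1 -0.1] gap 0.0670 jawyaw -102.3 q [ 0.09  0.31 -0.25  0.   -1.01  1.27]
  axes y [ 0.002 -0.001 -1.   ]
  turn [-0.0007  0.0002 -0.0017]
  shift [-0.1     0.0133  0.0005]
140.3125 276.5241870824053 254.66387527839646
```

View pics/s17.png

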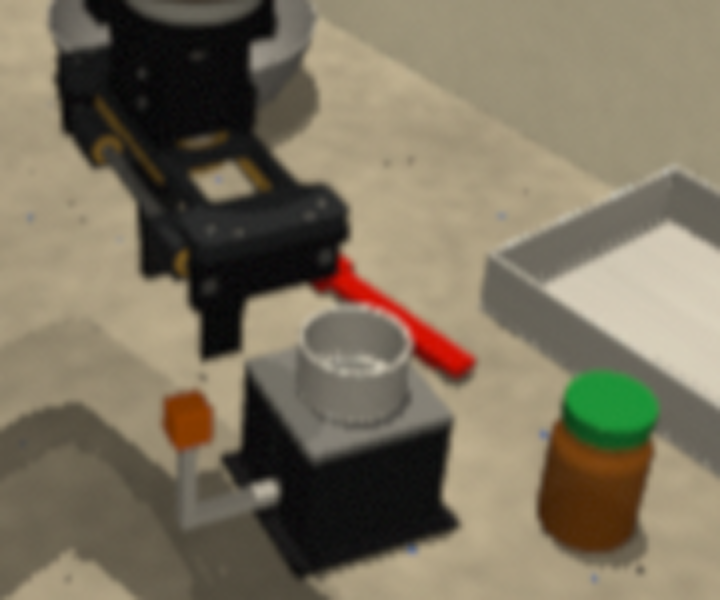

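The lever is down: the grip row 254.7 is 19.5 px below the up position, a full 55 mm. It had started about 4 mm raised, which explains the shorter first travel. Now for the ring.

>>> jog_arm --pt "-0.03 -0.01 0 0 0 0 0" --pt "-0.065 -0.01 0 0 0 0 0" --pt "-0.09 -0.01 0 0 0 0 0" --pt "-0.1 0 0 0 0 0 0" --pt "-0.1 0.013 0 0 0 0 0" --pt "-0.1 0.013 0 0 0 0 0" --pt "-0.1 0.013 0 0 0 0 0"

```text
clock: 23.9
position: [0.6386, -0.1346, 0.1609]
ee_rot: [-0.074, -0.703, 0.703, 0.078]
contact_force: [0.2, 0.1, 0.7]
finger_gap: 0.0865
```

```bash
python3 - <<'E'
from h import *
plan((.6407,-.1355,.106),77.7)
s=cams.capture("side");save(s,"s18.png",(230,150,410,300),4)
E
```

```text
clk 23.90 pos [ 0.6386 -0.1346  0.1609] F [0.2 0.1 0.7] gap 0.0865 jawyaw -102.3 q [ 0.04  0.49 -0.01 -0.   -1.08  1.32]
  axes y [-0.005 -0.    -1.   ]
  turn [-0.0011 -0.0005  0.0049]
  shift [-0.0025  0.0549  0.0004]
```

View pics/s18.png

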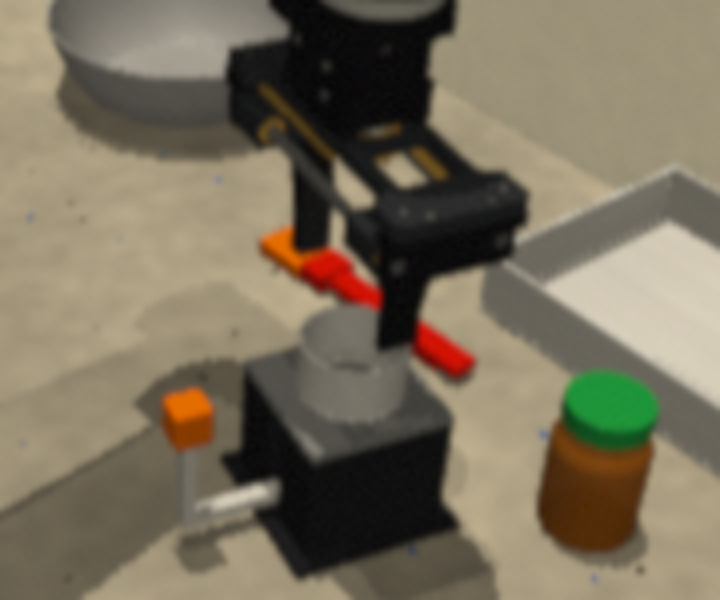

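The gripper is centred over the ring, which sits near zoomed pixel (353,365). Descending and gripping.

>>> jog_arm --pt "-0.001 0.02 0 0 0 0 0" --pt "-0.001 0.04 0 0 0 0 0" --pt "-0.001 0.052 0 0 0 0 0" --pt "-0.001 0.055 0 0 0 0 0" --pt "-0.001 0.055 0 0 0 0 0" --pt "-0.001 0.055 0 0 0 0 0" --force 25

```text
clock: 24.45
position: [0.6418, -0.1347, 0.1092]
ee_rot: [-0.076, -0.703, 0.703, 0.075]
contact_force: [-0.1, -0.2, 0.2]
finger_gap: 0.087
```

>>> jog_arm --pt "0 0 0 0 0 0 120" --pt "0 0 0 0 0 0 120" --pt "0 0 0 0 0 0 120" --pt "0 0 0 0 0 0 120" --pt "0 0 0 0 0 0 120" --pt "0 0 0 0 0 0 120"

```text
clock: 24.95
position: [0.6414, -0.1347, 0.1085]
ee_rot: [-0.076, -0.703, 0.703, 0.076]
contact_force: [0.2, -0.1, 0.4]
finger_gap: 0.0627
```

```bash
python3 - <<'E'
from h import *
plan((.6407,-.1355,.106),77.7)
E
```

```text
clk 24.95 pos [ 0.6414 -0.1347  0.1085] F [ 0.2 -0.1  0.4] gap 0.0627 jawyaw -102.3 q [ 0.04  0.54 -0.07  0.   -0.97  1.32]
  axes y [ 0.001 -0.    -1.   ]
  turn [-0.0001 -0.     -0.0006]
  shift [0.0005 0.0025 0.0009]
```

>>> jog_arm --pt "0 -0.01 0 0 0 0 120" --pt "0 -0.03 0 0 0 0 120" --pt "0 -0.055 0 0 0 0 120" --pt "0 -0.07 0 0 0 0 120" --pt "0 -0.07 0 0 0 0 120"

```text
clock: 25.37
position: [0.6436, -0.135, 0.1832]
ee_rot: [-0.079, -0.703, 0.703, 0.072]
contact_force: [0.6, -0.6, -1.3]
finger_gap: 0.0629
```

```bash
python3 - <<'E'
from h import *
plan((.4965,.3565,.18),77.7)
s=cams.capture("side");save(s,"s19.png",(230,150,410,300),4)
E
```

```text
clk 25.37 pos [ 0.6436 -0.135   0.1832] F [ 0.6 -0.6 -1.3] gap 0.0629 jawyaw -102.3 q [ 0.04  0.47  0.02  0.   -1.11  1.32]
  axes y [ 0.009 -0.001 -1.   ]
  turn [ 0.0008  0.0006 -0.0087]
  shift [ 0.2482  0.0014 -0.449 ]
```

View pics/s19.png

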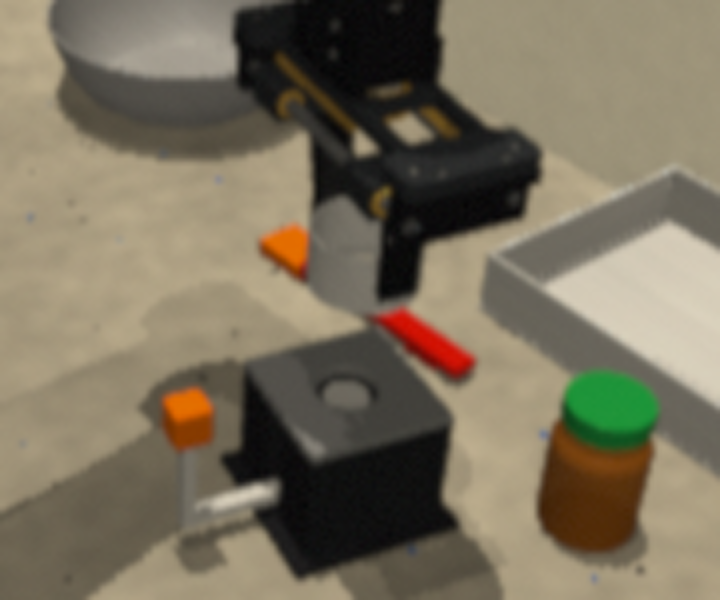

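The ring is held clear of the stand, and the plunger is down in its hole (zoomed pixel 347,393). Carrying the ring to the bowl.

>>> jog_arm --pt "0.01 0 -0.018 0 0 0 120" --pt "0.025 0 -0.045 0 0 0 120" --pt "0.042 0 -0.076 0 0 0 120" --pt "0.06 0 -0.108 0 0 0 120" --pt "0.078 0 -0.14 0 0 0 120" --pt "0.096 0 -0.173 0 0 0 120" --pt "0.114 0 -0.206 0 0 0 120" --pt "0.132 0 -0.24 0 0 0 120" --pt "0.15 0 -0.272 0 0 0 120" --pt "0.168 0 -0.304 0 0 0 120"

```text
clock: 26.25
position: [0.5402, 0.1994, 0.1768]
ee_rot: [-0.075, -0.703, 0.704, 0.077]
contact_force: [0.6, 0.2, -0.8]
finger_gap: 0.0626
```

```bash
python3 - <<'E'
from h import *
plan((.4965,.3565,.16),77.7)
E
```

```text
clk 26.25 pos [0.5402 0.1994 0.1768] F [ 0.6  0.2 -0.8] gap 0.0626 jawyaw -102.3 q [ 0.63  0.35 -0.19 -0.   -1.03  0.72]
  axes y [-0.002 -0.001 -1.   ]
  turn [-0.0016 -0.0003  0.0022]
  shift [ 0.0761  0.0167 -0.1442]
```

>>> jog_arm --pt "0.018 0 -0.034 0 0 0 120" --pt "0.035 0 -0.066 0 0 0 120" --pt "0.052 0 -0.098 0 0 0 120" --pt "0.067 0 -0.127 0 0 0 120" --pt "0.074 0 -0.14 0 0 0 120" --pt "0.076 0.005 -0.144 0 0 0 120" --pt "0.076 0.01 -0.144 0 0 0 120" --pt "0.076 0.015 -0.144 0 0 0 120"

```text
clock: 26.92
position: [0.4979, 0.3538, 0.1617]
ee_rot: [-0.075, -0.702, 0.704, 0.077]
contact_force: [0.7, -0.3, -1.0]
finger_gap: 0.0626
```

```bash
python3 - <<'E'
from h import *
plan((.4965,.3565,.035),77.7)
s=cams.capture("side");save(s,"s20.png",(90,80,270,230),4)
E
```

```text
clk 26.92 pos [0.4979 0.3538 0.1617] F [ 0.7 -0.3 -1. ] gap 0.0626 jawyaw -102.3 q [ 0.88  0.42 -0.12 -0.   -1.03  0.47]
  axes y [-0.002 -0.002 -1.   ]
  turn [-0.0021 -0.0009  0.0014]
  shift [ 0.0018  0.1267 -0.0026]
```

View pics/s20.png

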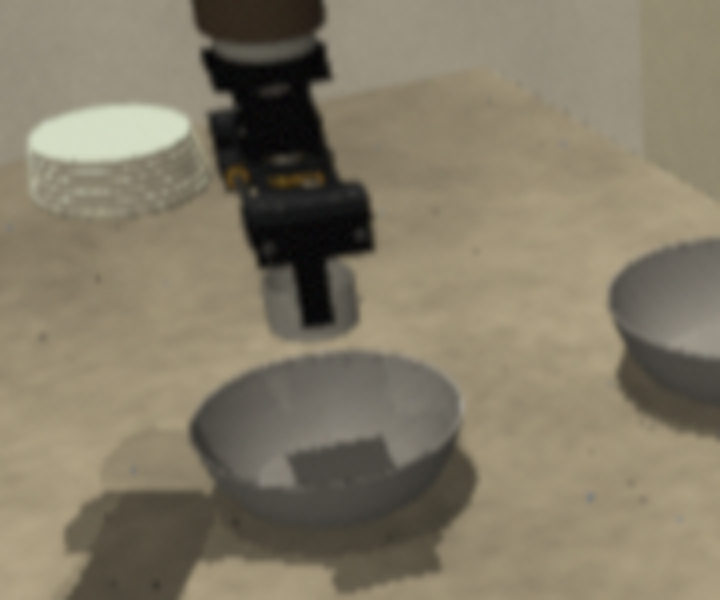

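The ring hangs above the bowl, its underside near zoomed pixel (310,330) and the bowl rim centred near (328,418). Lowering.

>>> jog_arm --pt "0.001 0.025 -0.002 0 0 0 120" --pt "0.001 0.05 -0.002 0 0 0 120" --pt "0.001 0.075 -0.002 0 0 0 120" --pt "0.001 0.095 -0.002 0 0 0 120" --pt "0.001 0.11 -0.002 0 0 0 120" --pt "0.001 0.12 -0.002 0 0 0 120" --pt "0.001 0.125 -0.002 0 0 0 120" --pt "0.001 0.125 -0.002 0 0 0 120"

```text
clock: 27.63
position: [0.4978, 0.3559, 0.0371]
ee_rot: [-0.076, -0.702, 0.704, 0.077]
contact_force: [-0.1, 0.8, -0.1]
finger_gap: 0.0626
```

```bash
python3 - <<'E'
from h import *
plan((.4965,.3565,.0285),77.7)
s=cams.capture("side");save(s,"s21.png",(90,80,270,230),4)
E
```

```text
clk 27.63 pos [0.4978 0.3559 0.0371] F [-0.1  0.8 -0.1] gap 0.0626 jawyaw -102.4 q [ 0.88  0.56 -0.25 -0.   -0.77  0.47]
  axes y [-0.001 -0.002 -1.   ]
  turn [-0.002  -0.0014  0.001 ]
  shift [ 0.0013  0.0086 -0.0003]
```

View pics/s21.png

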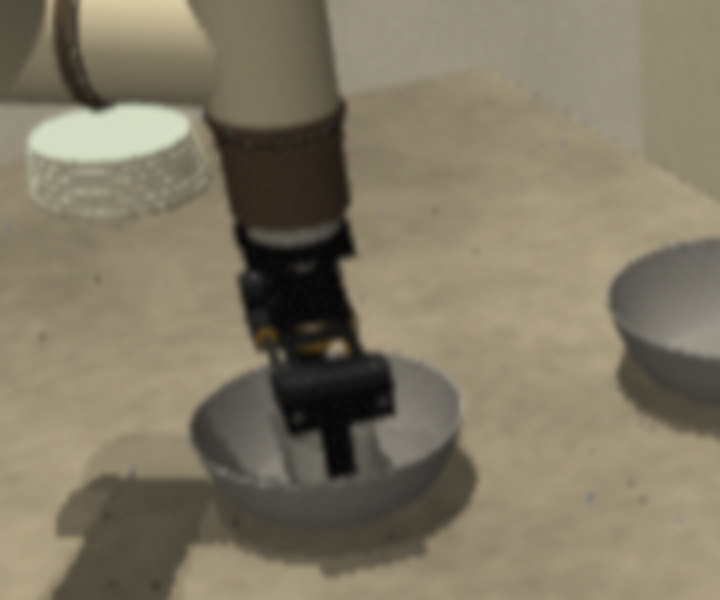

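>>> jog_arm --pt "0.001 0.003 0 0 0 0 120" --pt "0.001 0.006 0 0 0 0 120" --pt "0.001 0.0075 0 0 0 0 120" --pt "0.001 0.0075 0 0 0 0 120"

```text
clock: 28.02
position: [0.4967, 0.3575, 0.0307]
ee_rot: [0.076, 0.703, -0.703, -0.076]
contact_force: [-0.3, -0.1, -1.2]
finger_gap: 0.0629
```

>>> jog_arm --pt "0 0.001 0 0 0 0 120" --pt "0 0.0015 0 0 0 0 120" --pt "0 0.0015 0 0 0 0 120"

```text
clock: 28.27
position: [0.4967, 0.3575, 0.0291]
ee_rot: [0.076, 0.703, -0.703, -0.076]
contact_force: [-0.9, -0.3, -0.7]
finger_gap: 0.0627
```

>>> jog_arm --pt "0 0.001 0 0 0 0 120" --pt "0 0.0015 0 0 0 0 120" --pt "0 0.0015 0 0 0 0 120"

```text
clock: 28.52
position: [0.4968, 0.3575, 0.0276]
ee_rot: [0.076, 0.703, -0.703, -0.076]
contact_force: [0.3, 0.0, -0.4]
finger_gap: 0.0626
```

Close to touching. Opening partly (to about 77 mm, clear of the bowl wall) and rising straight up.

>>> jog_arm --pt "0 0.0005 0 0 0 0 90" --pt "0 0.0005 0 0 0 0 60" --pt "0 0.0005 0 0 0 0 30" --pt "0 0.0005 0 0 0 0 30" --pt "0 0.0005 0 0 0 0 30" --pt "0 -0.01 0 0 0 0 30" --pt "0 -0.03 0 0 0 0 30" --pt "0 -0.06 0 0 0 0 30" --pt "0 -0.1 0 0 0 0 30" --pt "0 -0.14 0 0 0 0 30"

```text
clock: 29.35
position: [0.4964, 0.3569, 0.1692]
ee_rot: [-0.075, -0.702, 0.704, 0.076]
contact_force: [0.9, 1.5, 0.0]
finger_gap: 0.0767
```

>>> jog_arm --pt "-0.03 -0.03 0.03 0 0 0 0" --pt "-0.03 -0.06 0.06 0 0 0 0" --pt "-0.03 -0.08 0.1 0 0 0 0" --pt "0 -0.08 0.14 0 0 0 0" --pt "0.02 -0.08 0.17 0 0 0 0" --pt "0.04 -0.08 0.2 0 0 0 0" --pt "0.06 -0.08 0.22 0 0 0 0" --pt "0.08 -0.08 0.22 0 0 0 0"

```text
clock: 30.02
position: [0.3688, 0.1556, 0.2482]
ee_rot: [0.077, 0.703, -0.703, -0.077]
contact_force: [0.4, 0.1, 0.4]
finger_gap: 0.0867
```

```bash
python3 - <<'E'
from h import *
plan((.3,.5,.25))
s=cams.capture("side");save(s,"s22.png");t=cams.capture("top");save(t,"t22.png")
E
```

```text
clk 30.02 pos [0.3688 0.1556 0.2482] F [0.4 0.1 0.4] gap 0.0867 jawyaw -102.5 q [ 0.81 -0.03 -0.46 -0.   -1.13  0.54]
  axes y [-0.  0. -1.]
  shift [ 0.1418 -0.0016 -0.3213]
```

View pics/s22.png

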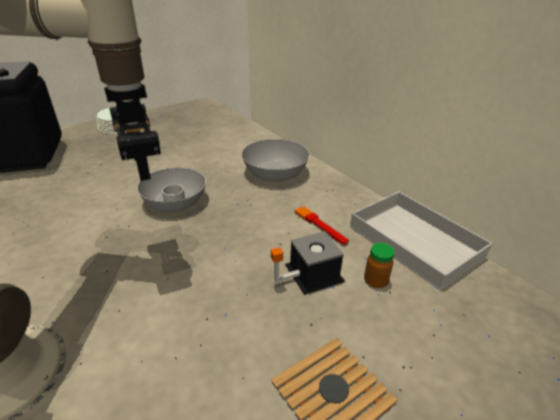

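View pics/t22.png

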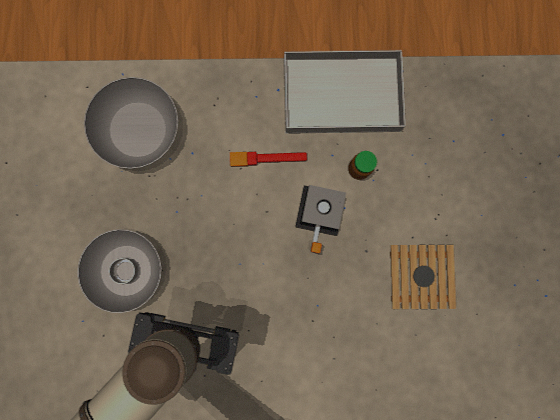

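The ring stands in the bowl (top pixel 124,271), the base is on the trivet (424,276), the lever is down, and the brush and jar look unmoved. A final numeric check follows.

```bash
python3 - <<'E'
from h import *
s=cams.capture("side");t=cams.capture("top")
e=gray_ell(t,75,225,170,316,35);print("bowl",e)
H=hsv(t);k=blobs((H[...,0]>45)&(H[...,0]<80)&(H[...,1]>150))[0];print("jar",onz(t,*cv2.fitEllipse(k)[0],.095))
m=(H[...,0]<18)&(H[...,1]>200)&(H[...,2]>120)
for k in blobs(m): print("orange",cv2.minAreaRect(k))
m=np.zeros(H.shape[:2],bool);m[250:305,395:452]=(H[250:305,395:452,1]<60)&(H[250:305,395:452,2]<80);k=blobs(m)[0];e=cv2.fitEllipse(cv2.convexHull(k));print("disc",e,onz(t,*e[0],.017))
h=hsv(s).astype(float);w=np.clip((h[...,1]-110)/80,0,1)*(h[...,0]<20);m=np.zeros_like(w);m[232:272,265:292]=w[232:272,265:292]
yy,xx=np.mgrid[:420,:560];print("grip row",(m*yy).sum()/m.sum())
save(s,"s23.png",(250,330,410,420),5);save(t,"t23.png",(70,220,170,320),5)
E
```

```text
bowl ((119.07788848876953, 270.69146728515625), (81.9315414428711, 84.71147155761719), 46.006629943847656)
jar [ 0.74488335 -0.23586659  0.095     ]
orange ((268.0, 158.5), (13.0, 76.0), 90.0)
orange ((315.9615173339844, 247.1923065185547), (8.236878395080566, 9.41357421875), 11.309932708740234)
disc ((423.6008605957031, 275.9736022949219), (20.247682571411133, 21.172677993774414), 165.47537231445312) [ 0.46827052 -0.3864019   0.017     ]
grip row 254.27680692229387
```

View pics/s23.png

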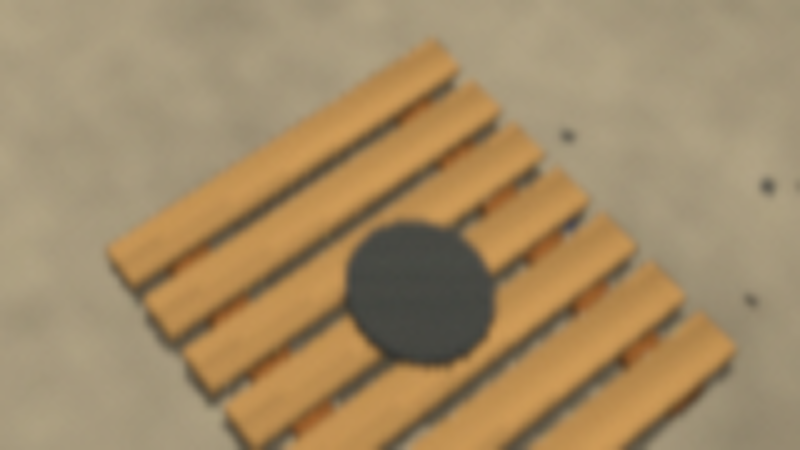

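View pics/t23.png

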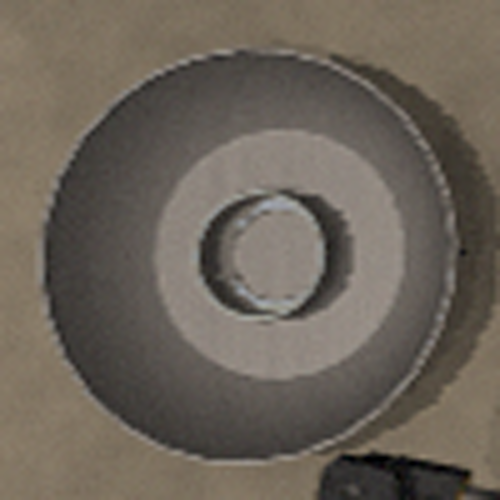

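The base lies flat, the ring stands upright on the bowl floor, and the bowl, jar and brush haven't moved. Handing in.

```bash
python3 -c "
from rig import hand_in
print(hand_in())"
```

```text
the job is handed in; nothing more can be done
None
```

I did the job in the order asked and handed it in at about 30 s on the robot's clock, with no verdict reported.

1. I stood the tin on the stand, about 1 mm off the hole centre, and let go.
2. I pulled the lever up to its stop and laid the base flat on the middle of the trivet.
3. I pushed the lever down to its stop, and only then lifted the ring off and stood it upright on the bowl floor.

**Last checks:**
- **Bowl, jar and brush:** the bowl's rim is within about 0.1 px of where it started. The jar is within 1 mm, and the brush shows no change.
- **Base:** it is within 1 mm of the trivet's centre and looks flat.
- **Lever:** at both ends the grip stopped moving while the force kept rising (11 to 29 N up, 13 to 27 N down).

**Checks that disagreed:**
- **Lever travel:** the first pull measured only 51–53 mm instead of 55 mm. I gripped the lever again and pulled, and it was already at the stop. It seems to have started about 3–4 mm raised, because it now sits that much lower than at the start.
- **Side camera:** it read 2–4 mm off the top camera for some positions, so I relied on the top view there.

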